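# Refit the feed dial of the tape dispenser and hold it in for the next parcel

## Robot

A 6-joint arm with a two-finger parallel gripper is mounted at the origin on the work surface. World frame = base frame: x ahead of the robot, y to its left, z up, the work surface at z = 0. Lengths are in m, angles in rad, forces in N, time in s.
With the tool pointing down it reaches from about 0.3 to 0.875 m from the base axis. Payload 6.4 kg.
Tool frame: the origin (TCP) lies between the finger pads; the fingertips stand 8 mm ahead of it and the grasp point (between the pads) lies 11 mm behind it; z points along the fingers, y is the direction in which the jaws open and shut (so a half turn about z gives the same grasp; the last joint's range is limited). The gripper opens to 88 mm and grips with 3 to 60 N. Pads are 18 mm wide; open, the fingers measure 123 mm over their backs; the gripper's body (75 mm by 187 mm) begins 45 mm behind the grasp point.
Start: joints at [1.061, 0.181, 1.607, -0, 1.354, -0.206], TCP at [0.172, 0.549, 0.247] pointing down, gripper open.
Joint ranges: [-2.99, 2.99], [-0.89, 2.07], [0.3, 2.58], [-1.14, 4.28], [0, 2.63], [-3.12, 3.12]. Speed limits (rad/s): [2.57, 2.57, 3.01, 3.14, 3.14, 3.14].

## Interface

Orientations are given as a unit quaternion [x, y, z, w].
In Python, from workcell import bot, capture, calibration gives the robot as it stands.
- The arm moves only by the shell command python3 -m handwheel 'ROWS'. ROWS is JSON, a list of rows, each an object with "gripper": the opening, from 0 (shut) to 1 (fully open); "linear": the shift along the tool's x, y, z in m, a list of three; "turn": the turn about the tool's z in degrees. A call has 1 to 20 rows; each row shifts and turns the pose as measured when the row begins, along the tool's axes as they then stand; what a row does not reach is not made up. A row lasts 1/8 s, in which the tool goes at most 62.5 mm and 10.7 degrees, less where a joint would pass 70% of its speed; a pose out of reach is approached as far as the arm can. A call is refused whole if a number of a shift passes 0.0625 or a number of a turn 10.7, either way. A call with a gripper value outside its range is refused whole. The fingers move at their own pace and stop on an object; the grip force is fixed at half the most. Time passes only in rows, so rows that do not move let the fingers close. It gives the time, the measured TCP pose, the force and the opening at its end, in the units of the state.
- bot.get_state(): the state, without advancing time (a new reading comes with each control period).
- capture(name): name is "scene" or "side" or "wrist"; returns the picture (420x560x3 uint8, red, green, blue); there is no depth.
- calibration(name): a dict with "intrinsics" (3x3 intrinsics, pixels), "T" (4x4, takes a point from camera to world coordinates); the wrist camera has in their place "tool_from_camera" (4x4, takes a point from camera to tool coordinates, whose origin is the TCP and whose axes are the flange's). Camera axes: x right, y down, z forward; pixel columns grow to the right and rows downward; lengths in m; the calibration is good to about 2 mm. The wrist camera is an equidistant fisheye: a pixel r from the principal point sees the ray r / f radians off the axis. A picture is of the moment at which its call begins: read the wrist's pose just before it. calibration takes no time and is no camera call.
- bot.hand_in(): hands the job in, once; it reports no verdict.
The state is a dict: "t": time; "joint_positions": joint angles; "joint_velocities": joint speeds; "joint_efforts": joint torques, N m; "ee_pos": TCP position; "tool_rot": TCP orientation; "force": force on the tool from outside, world axes, zero at the start; "moment": the same for the moment, N m; "grip_width": finger opening in m.
Only numpy, scipy, OpenCV 4.12 (cv2) and the standard library are available. Lean on these libraries where they do the work, as an engineer would, in place of code of your own. Each camera call takes 0.05 s, during which the arm holds its last target.

## Task

Get the next parcel ready for taping: slide the carton along the bench until it sits square against the front of the tape dispenser, its seam in line with the tape outlet. Then put the dispenser's loose dial back on its D-shaped shaft, flat to flat and fully home, and press it in to feed the tape. Finish still holding the dial pressed in, with the carton in place and the other things on the bench left where they are.

Things in the scene. Friction and masses are not known exactly. Their poses are not given: they have to be found in the camera images.
- dispenser: Pale grey electric tape dispenser, fixed, 260 mm long (its x), 150 mm wide (y). Origin: centre of its underside, on the bench; z up. Its upright flat front face is at x = -130 mm. The flat deck, 95 mm above the bench, spans x = -130 to 4 mm; behind it (x = 14 to 118 mm) a brown tape roll stands up to 122 mm. The dial's shaft stands on the deck at x = -70 mm, y = 0.
- outlet (a point): Middle of the tape outlet on the dispenser's front face (its x = -130 mm, y = 0), 75 mm above the bench; same axes as the dispenser, so -x points out of the front. A 48 mm wide end of tape sticks out 20 mm, above the carton's height. With the carton in place, the centre of the carton is 60 mm ahead of this point, at y = 0, and the x axes are parallel.
- shaft_tip (a point): Centre of the top of the upright steel D-shaft, on its axis, 21 mm above the deck (116 mm above the bench) when not pressed. The shaft is 12 mm in diameter with one flat over its whole height, 2 mm from the axis; the point's x axis points from the axis square to the flat and turns with the shaft; z is up. The tip has a 1 mm chamfer.
- shaft_push (a joint): How far the shaft is pushed down into the dispenser, m: 0 out, 0.005 at its stop. It springs out when let go: 3 N starts it, about 5.5 N brings it to the stop. Pressed in means more than 3 mm, still with the dial on it.
- shaft_turn (a joint): Turn of the shaft about the vertical, rad, growing anticlockwise seen from above, between -2.36 and 2.36. Stiff to turn (0.04 N m), it stays where it is left.
- dial: Loose black pointer dial, 32 mm high, 60 g, lying bore down. Origin: centre of its underside, on the bore's axis; z up. Round skirt 48 mm across, 6 mm thick; on it a bar grip along the dial's x, 20 mm wide, with parallel sides from x = -16 to 14 mm, 6 to 32 mm above the underside. Its +x end tapers to a point 31 mm out, beyond the skirt, with a white line on top; the other end is blunt.
- dial_pointer (a point): Tip of the dial's pointed end, 31 mm along the dial's x, 20 mm above its underside. The D-shaped bore in the underside is 14 mm deep with about 0.7 mm play round the shaft; its flat is on the pointed side, square to x. Fully home, the underside lies 14 mm below the shaft's tip: 7 mm above the deck with the shaft out, 2 mm with it fully pressed.
- carton: Closed brown cardboard carton lying flat, 120 mm along its x, 160 mm along its y, 45 mm high, 0.3 to 0.65 kg. Origin: centre of its underside; z up. The dark flap seam runs along its x through the middle of the top. Its +x face is towards the dispenser's front, 80 to 160 mm away from it at the start.
- tape_roll: Bystander: spare roll of brown tape lying flat, 92 mm across, 48 mm high. Origin: centre of its underside.
- cup: Bystander: white paper coffee cup with a black lid, 81 mm across, 106 mm high. Origin: centre of its underside.
- stapler: Bystander: dark desk stapler, 150 mm long (its x), 34 mm wide, about 50 mm high. Origin: centre of its underside.
Mind the look-alikes: they are no part of the job. What is meant by the dial is not green or pink, and is the smaller of those in its own colour.

How it is judged:
By the outcome, as a careful person would: the job done as asked, in the order asked, and still so for the second after the job is handed in, while the arm keeps its last pose, push and grip.
It also fails if it takes over 51 s, if anything falls off the work surface, if the arm or the gripper's body presses on something with over 40 N, if the wrist force passes 120 N, or if a joint passes its speed limit or range.

## Working session

There is one attempt and no reset: what is moved stays moved. The work goes in short steps, Python scripts to look and compute and a shell command to move; the robot and the scene stay as the last step left them, time stands still between calls to the robot, and variables do not carry over. Pictures are saved under pics/ and viewed, and the job is handed in when it is done.

```bash
mkdir -p pics; ls; python3 - <<'E'
from workcell import bot, capture, calibration
import cv2
print(bot.get_state())
for n in ["scene","side","wrist"]:
    cv2.imwrite(f"pics/{n}0.png",capture(n)[:,:,::-1]); print(n,calibration(n))
E
```

```text
pics
{'t': 0.0, 'joint_positions': array([ 1.06069299e+00,  1.81559330e-01,  1.60797407e+00, -3.80019988e-05,
        1.35381121e+00, -2.06292021e-01]), 'joint_velocities': array([-0.00015641, -0.00024619, -0.00102818, -0.00121547,  0.00069255,
       -0.00115633]), 'joint_efforts': array([ 1.79396640e-03, -4.33868945e+01, -3.41846430e+01,  7.03360280e-02,
        3.86729627e-02, -1.46478833e-04]), 'ee_pos': array([0.17174882, 0.54820964, 0.24581625]), 'tool_rot': array([ 1.51318001e-01,  9.88484747e-01, -8.26883862e-04, -2.89732004e-04]), 'force': array([-0.0421371 , -0.68431318,  0.01937186]), 'moment': array([ 0.03781807, -0.00395688, -0.02848285]), 'grip_width': 0.08821448784040485}
scene {'intrinsics': array([[518.87594923,   0.        , 276.83185342],
       [  0.        , 518.87594923, 205.11142634],
       [  0.        ,   0.        ,   1.        ]]), 'T': array([[-0.44018726,  0.69570943, -0.5676474 ,  1.30482569],
       [ 0.89788858,  0.33711872, -0.28310257,  0.43070564],
       [-0.00559256, -0.63430227, -0.77306491,  1.22588226],
       [ 0.        ,  0.        ,  0.   
[... 286 characters left out ...]
0.65290004,  0.66261009, -0.84665212],
       [ 0.02094278, -0.71792487, -0.69580549,  1.04418512],
       [ 0.        ,  0.        ,  0.        ,  1.        ]])}
wrist {'intrinsics': array([[325.1922621 ,   0.        , 279.49583877],
       [  0.        , 325.1922621 , 209.18639682],
       [  0.        ,   0.        ,   1.        ]]), 'tool_from_camera': array([[ 3.24215226e-04, -9.48079464e-01, -3.18033370e-01,
         8.27630389e-02],
       [ 9.99999714e-01,  8.99402615e-05,  7.51319330e-04,
        -4.10595432e-04],
       [-6.83706423e-04, -3.18033522e-01,  9.48079222e-01,
        -1.37619697e-01],
       [ 0.00000000e+00,  0.00000000e+00,  0.00000000e+00,
         1.00000000e+00]])}
```

View pics/scene0.png

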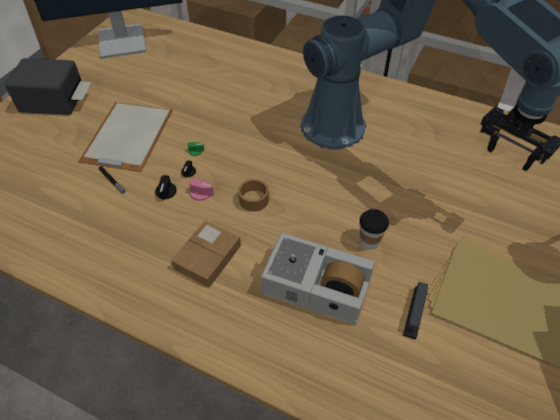

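View pics/side0.png

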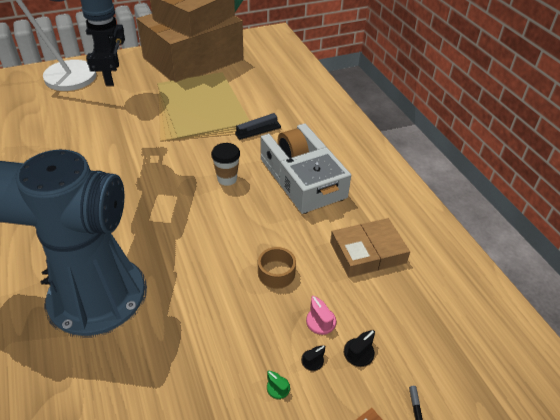

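View pics/wrist0.png

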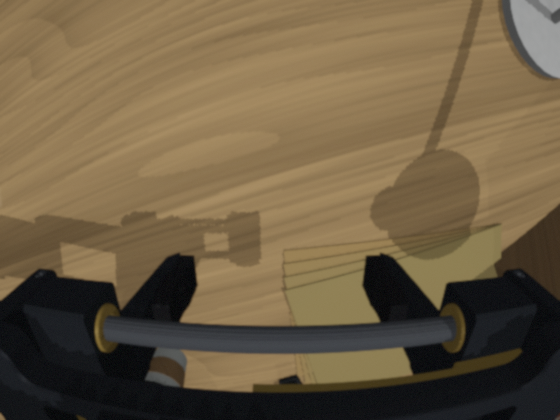

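The scene view shows four candidate dials: green (196,148), small black (188,168), large black (166,187) and pink (201,189). By the description it is the smaller black one, at (188,168) in scene and (314,356) in side. I'll check it in crops.

```bash
cat > h.py <<'E'
import numpy as np,cv2
from workcell import bot,capture,calibration
C={n:calibration(n) for n in("scene","side")}
W=calibration("wrist")
def ray(n,uv):
    K,T=C[n]["intrinsics"],C[n]["T"]
    d=T[:3,:3]@np.linalg.inv(K)@[uv[0],uv[1],1.]; return T[:3,3],d
def plane(n,uv,z):
    o,d=ray(n,uv); return o+d*(z-o[2])/d[2]
def proj(n,P):
    K,T=C[n]["intrinsics"],C[n]["T"]
    p=K@(T[:3,:3].T@(np.asarray(P)-T[:3,3])); return p[:2]/p[2]
def two(a,b):
    o1,d1=ray("scene",a);o2,d2=ray("side",b)
    t=np.linalg.lstsq(np.c_[d1,-d2],o2-o1,rcond=None)[0]
    p,q=o1+d1*t[0],o2+d2*t[1]; return (p+q)/2,np.linalg.norm(p-q)
def crop(src,x0,y0,w,h,k,out):
    im=cv2.imread(src)[y0:y0+h,x0:x0+w]
    cv2.imwrite(out,cv2.resize(im,None,fx=k,fy=k,interpolation=cv2.INTER_CUBIC))
from scipy.spatial.transform import Rotation as R
def wpose(s):
    T=np.eye(4);T[:3,:3]=R.from_quat(s["tool_rot"]).as_matrix();T[:3,3]=s["ee_pos"];return T@W["tool_from_camera"]
def wray(T,uv):
    K=W["intrinsics"];x=(uv[0]-K[0,2])/K[0,0];y=(uv[1]-K[1,2])/K[1,1];r=np.hypot(x,y)
    d=np.array([x/r*np.sin(r),y/r*np.sin(r),np.cos(r)]) if r>1e-9 else np.array([0,0,1.])
    return T[:3,3],T[:3,:3]@d
def wplane(T,uv,z):
    o,d=wray(T,uv);return o+d*(z-o[2])/d[2]
E
python3 - <<'E'
from h import *
crop("pics/scene0.png",140,130,100,75,8,"pics/c1.png")
crop("pics/scene0.png",165,210,210,120,3.8,"pics/c2.png")
crop("pics/side0.png",250,280,140,110,5,"pics/c3.png")
crop("pics/side0.png",250,115,170,165,3.6,"pics/c4.png")
E
```

```text
(no output)
```

View pics/c1.png

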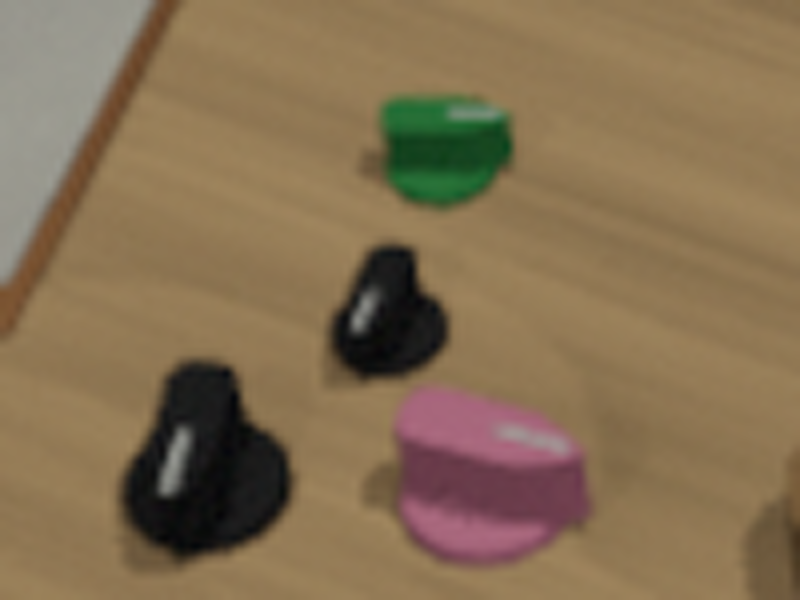

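View pics/c2.png

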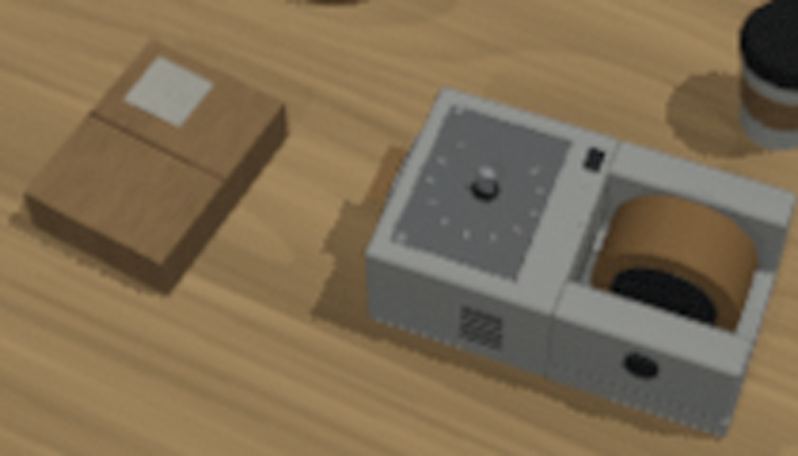

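View pics/c3.png

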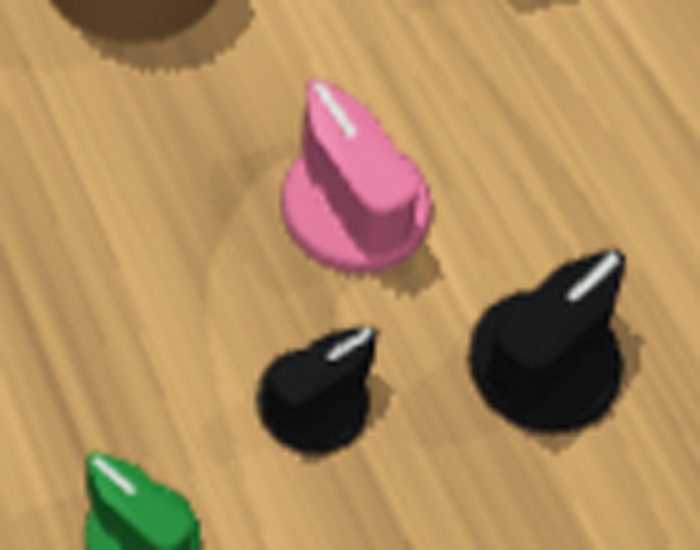

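View pics/c4.png

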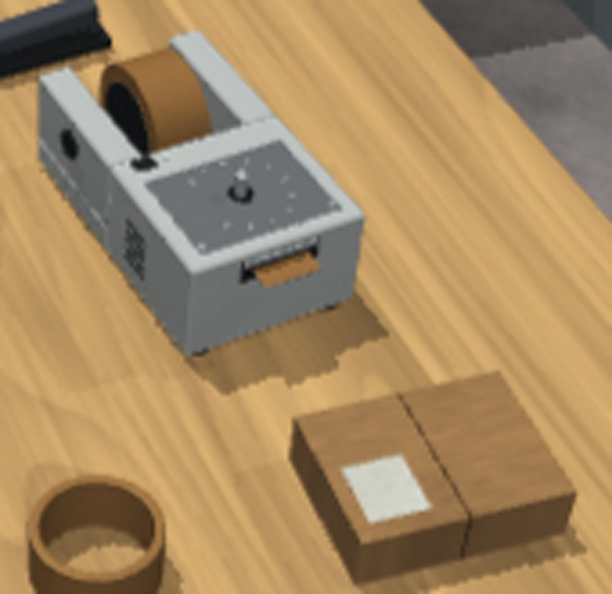

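```bash
python3 - <<'E'
from h import *
np.set_printoptions(precision=4,suppress=True)
def s(p): return ((p[0]+.5)/3.8-.5+165,(p[1]+.5)/3.8-.5+210)
def d(p): return ((p[0]+.5)/3.6-.5+250,(p[1]+.5)/3.6-.5+115)
print("disp front corners scene",plane("scene",s((445,92)),.095),plane("scene",s((370,252)),.095))
print("side",plane("side",d((192,270)),.095),plane("side",d((362,214)),.095))
print("tri",two(s((445,92)),d((192,270))),two(s((370,252)),d((362,214))))
print("shaft tip tri",two(s((487,172)),d((241,174))))
for a,b in [((152,42),(360,545)),((288,105),(293,422)),((163,265),(498,374)),((25,198),(575,493))]:
    print("carton",plane("scene",s(a),.045)[:2],plane("side",d(b),.045)[:2],two(s(a),d(b)))
print("seam", plane("scene",s((91,115)),.045)[:2],plane("scene",s((224,180)),.045)[:2],plane("side",d((401,396)),.045)[:2],plane("side",d((469,516)),.045)[:2])
# small black dial
def s1(p): return ((p[0]+.5)/8-.5+140,(p[1]+.5)/8-.5+130)
def d1(p): return ((p[0]+.5)/5-.5+250,(p[1]+.5)/5-.5+280)
print("dial line near tip",two(s1((355,330)),d1((371,330))),"line in",two(s1((377,293)),d1((330,357))))
print("blunt", plane("scene",s1((394,250)),.032), plane("side",d1((275,372)),.032))
for z in (.006,):print("skirt ctr side",plane("side",d1((314,405)),z), "scene", plane("scene",s1((392,325)),z))
print(plane("scene",(254,200),0),plane("scene",(372,240),0),plane("scene",(416,310),0))
E
```

```text
disp front corners scene [0.5587 0.0726 0.095 ] [0.6995 0.085  0.095 ]
side [0.5553 0.0702 0.095 ] [0.6992 0.0825 0.095 ]
tri (array([0.5567, 0.0721, 0.0926]), np.float64(0.0009376413485263264)) (array([0.6995, 0.0842, 0.0939]), np.float64(0.0014196177421833976))
shaft tip tri (array([0.621 , 0.1336, 0.1165]), np.float64(0.0009536821047633257))
carton [ 0.5803 -0.1631] [ 0.577  -0.1653] (array([ 0.5785, -0.164 ,  0.0426]), np.float64(0.0009187949676321039))
carton [ 0.5869 -0.0423] [ 0.5834 -0.0499] (array([ 0.5849, -0.045 ,  0.0401]), np.float64(0.002497156395927406))
carton [ 0.7448 -0.0547] [ 0.7431 -0.0593] (array([ 0.7442, -0.0564,  0.0422]), np.float64(0.0018310277759313136))
carton [ 0.7403 -0.1717] [ 0.7354 -0.1765] (array([ 0.7382, -0.1737,  0.0408]), np.float64(0.0002330539828720741))
seam [ 0.6581 -0.1683] [ 0.665  -0.0518] [ 0.6667 -0.0542] [ 0.6574 -0.1689]
dial line near tip (array([ 0.4319, -0.3307,  0.0337]), np.float64(0.0008851683868589626)) line in (array([ 0.4104, -0.3349,  0.0323]), np.float64(0.00195349517164728))
blunt [ 0.3863 -0.3412  0.032 ] [ 0.3867 -0.3337  0.032 ]
skirt ctr side [ 0.4034 -0.3407  0.006 ] scene [ 0.4024 -0.3362  0.006 ]
[ 0.4171 -0.0905  0.    ] [0.4019 0.287  0.    ] [0.5647 0.4658 0.    ]
```

The small black dial is confirmed by comparison in the same views: its skirt is clearly smaller than the large black one's. The measured points agree with the given sizes (deck 0.093–0.094 m, tip 0.1165 m, dispenser width 143 mm, carton about 160 x 119 mm). Next I look at the shaft from above on the way to the carton.

```bash
python3 -m handwheel '[{"gripper":1,"linear":[-0.046,-0.0215,0],"turn":0},{"gripper":1,"linear":[-0.046,-0.0215,0],"turn":0},{"gripper":1,"linear":[-0.046,-0.0215,0],"turn":0},{"gripper":1,"linear":[-0.046,-0.0215,0],"turn":0},{"gripper":1,"linear":[-0.046,-0.0215,0],"turn":0},{"gripper":1,"linear":[-0.046,-0.0215,0],"turn":0},{"gripper":1,"linear":[-0.046,-0.0215,0],"turn":0},{"gripper":1,"linear":[-0.046,-0.0215,0],"turn":0},{"gripper":1,"linear":[-0.046,-0.0215,0],"turn":0},{"gripper":1,"linear":[-0.046,-0.0215,0],"turn":0},{"gripper":1,"linear":[-0.046,-0.0215,0],"turn":0},{"gripper":1,"linear":[-0.046,-0.0215,0],"turn":0},{"gripper":1,"linear":[0,0,0],"turn":9.7},{"gripper":1,"linear":[0,0,0],"turn":9.7},{"gripper":1,"linear":[0,0,0],"turn":9.7},{"gripper":1,"linear":[0,0,0],"turn":9.7},{"gripper":1,"linear":[0,0,0],"turn":9.7},{"gripper":1,"linear":[0,0,0],"turn":9.7},{"gripper":1,"linear":[0,0,0],"turn":9.7},{"gripper":1,"linear":[0,0,0],"turn":0}]'
cat >> h.py <<'E'
np.set_printoptions(precision=4,suppress=True)
def yaw(s):
    M=R.from_quat(s["tool_rot"]).as_matrix();return np.degrees(np.arctan2(M[1,0],M[0,0]))
def delta(s,P):
    return R.from_quat(s["tool_rot"]).as_matrix().T@(np.asarray(P)-s["ee_pos"])
def wcap(name):
    s=bot.get_state();im=capture("wrist")[:,:,::-1];cv2.imwrite(f"pics/{name}.png",im)
    print(s["t"],s["ee_pos"],yaw(s),s["force"],s["grip_width"]);np.save(f"pics/{name}.npy",wpose(s));return s,im
E
python3 - <<'E'
from h import *
wcap("w1")
E
```

```text
t: 2.65
ee_pos: [0.6329, 0.1219, 0.2375]
tool_rot: [0.691, 0.723, -0.005, -0.004]
force: [-0.0, 0.5, -0.4]
grip_width: 0.0881
2.65 [0.6329 0.1219 0.2375] 92.61788773330947 [-0.0396  0.4672 -0.3655] 0.08814225983901412
```

View pics/w1.png

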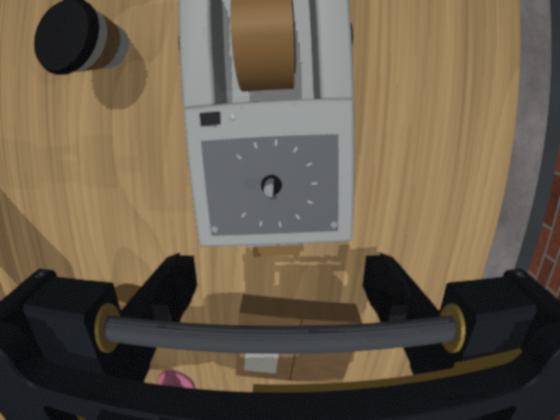

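```bash
python3 - <<'E'
from h import *
crop("pics/w1.png",246,163,50,45,16,"pics/c5.png")
crop("pics/w1.png",180,90,190,165,4,"pics/c6.png")
E
```

```text
(no output)
```

View pics/c5.png

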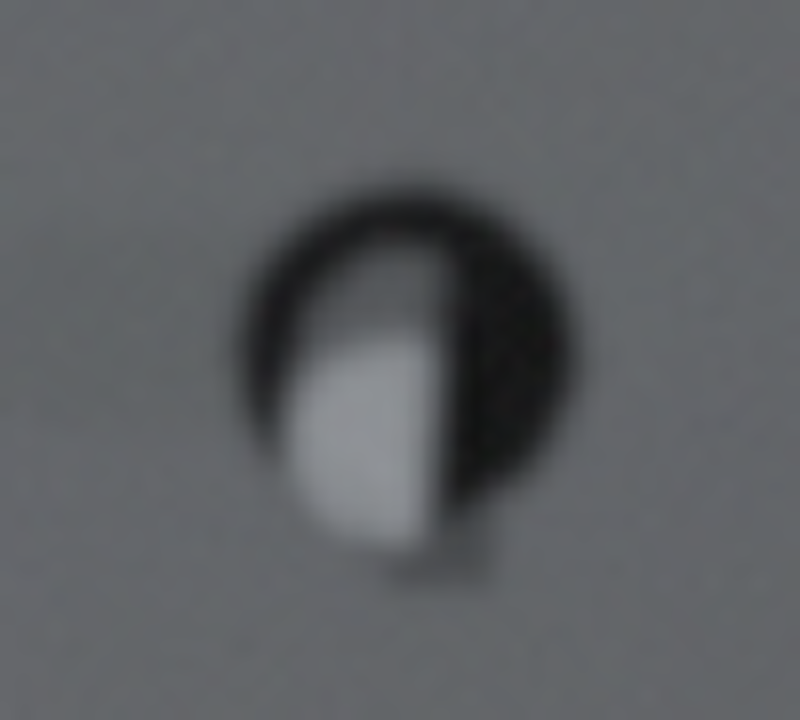

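View pics/c6.png

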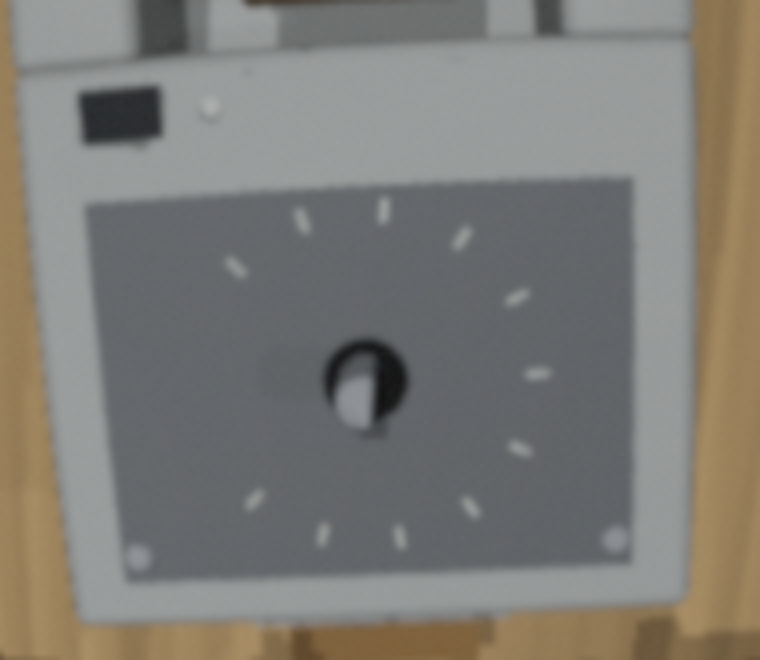

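```bash
python3 - <<'E'
from h import *
T=np.load("pics/w1.npy")
f=lambda p:((p[0]+.5)/16-.5+246,(p[1]+.5)/16-.5+163)
g=lambda p:((p[0]+.5)/4-.5+180,(p[1]+.5)/4-.5+90)
a,b=wplane(T,f((437,345)),.116),wplane(T,f((427,540)),.116)
print("flat edge",a,b,np.degrees(np.arctan2(*(a-b)[[1,0]]))-90)
l=wplane(T,f((287,435)),.116);print("left edge top",l, "bottom",wplane(T,f((370,550)),.116))
for z in(.095,):
  print("hole",wplane(T,f((408,355)),z))
L,Rr=wplane(T,g((80,622)),.095),wplane(T,g((688,600)),.095)
print("front",L,Rr,np.linalg.norm(L-Rr),np.degrees(np.arctan2(*(Rr-L)[[1,0]])))
L2,R2=wplane(T,g((18,72)),.095),wplane(T,g((693,38)),.095)
print("rear",L2,R2,np.linalg.norm(L2-R2))
for p in [(138,557),(615,540)]:print("screw",wplane(T,g(p),.095))
E
```

```text
flat edge [0.6253 0.1388 0.116 ] [0.6252 0.1284 0.116 ] -0.5411639862790594
left edge top [0.6178 0.1337 0.116 ] bottom [0.6223 0.1277 0.116 ]
hole [0.6233 0.1329 0.095 ]
front [0.5561 0.0697 0.095 ] [0.702  0.0832 0.095 ] 0.14654226133168624 5.273679485798961
rear [0.5443 0.1997 0.095 ] [0.69   0.2128 0.095 ] 0.14631679622671892
screw [0.5711 0.0877 0.095 ]
screw [0.6826 0.0977 0.095 ]
```

The wrist view puts the shaft at (271,186), with its flat on the image's right, so its normal points along about world +x (yaw ≈ -0.5°). The shaft axis is ≈ (0.6233, 0.1335) and the dispenser yaw ≈ 95.2°. Next I go behind the carton.

```bash
python3 -m handwheel '[{"gripper":1,"linear":[-0.048,0.001,0],"turn":0},{"gripper":1,"linear":[-0.048,0.001,0],"turn":0},{"gripper":1,"linear":[-0.048,0.001,0],"turn":0},{"gripper":1,"linear":[-0.048,0.001,0],"turn":0},{"gripper":1,"linear":[-0.048,0.001,0],"turn":0},{"gripper":1,"linear":[-0.048,0.001,0],"turn":0},{"gripper":1,"linear":[-0.048,0.001,0],"turn":0},{"gripper":1,"linear":[0,0,0],"turn":6.4},{"gripper":1,"linear":[0,0,0],"turn":0}]'
python3 - <<'E'
from h import *
s,im=wcap("w2");print(delta(s,[.655,-.214,.03]))
cv2.imwrite("pics/s2.png",capture("scene")[:,:,::-1])
E
```

```text
t: 3.82
ee_pos: [0.6602, -0.2231, 0.2358]
tool_rot: [0.718, 0.696, -0.005, -0.004]
force: [-1.7, 0.8, -0.9]
grip_width: 0.0878
3.825 [ 0.6602 -0.2231  0.2358] 88.26942054415116 [-1.6881  0.779  -0.8711] 0.08783417501815155
[ 0.0092 -0.0027  0.2058]
```

View pics/w2.png

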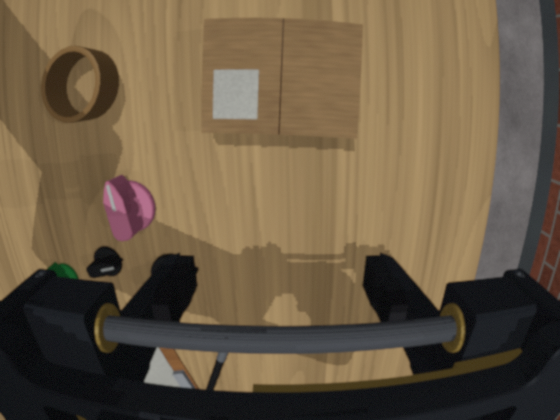

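```bash
python3 - <<'E'
from h import *
T=np.load("pics/w2.npy")
for p in [(203,132),(357,137),(206,19),(361,25)]:print(wplane(T,p,.045))
for p in [(279,134),(284,19)]:print("seam",wplane(T,p,.045))
for p in [(175,268),(104,262),(128,210)]:print(wplane(T,p,.006))
print(plane("scene",(166,188),.006),plane("scene",(201,191),.006))
E
```

```text
[ 0.581  -0.1653  0.045 ]
[ 0.7384 -0.1749  0.045 ]
[ 0.589  -0.0471  0.045 ]
[ 0.7444 -0.0581  0.045 ]
seam [ 0.6588 -0.171   0.045 ]
seam [ 0.6673 -0.053   0.045 ]
[ 0.5135 -0.3434  0.006 ]
[ 0.4016 -0.3374  0.006 ]
[ 0.4596 -0.2599  0.006 ]
[ 0.4982 -0.3588  0.006 ] [ 0.461  -0.2536  0.006 ]
```

```bash
python3 -m handwheel '[{"gripper":1,"linear":[0,-0.003,0.052],"turn":2},{"gripper":1,"linear":[0,0,0.052],"turn":0},{"gripper":1,"linear":[0,0,0.052],"turn":0},{"gripper":1,"linear":[0,0,0.048],"turn":0},{"gripper":1,"linear":[0,0,0],"turn":0}]'
python3 - <<'E'
from h import *
s=bot.get_state();print(s["ee_pos"],yaw(s),s["force"],delta(s,[.657,-.182,.025]))
E
```

```text
t: 4.55
ee_pos: [0.6571, -0.2187, 0.0299]
tool_rot: [0.723, 0.691, -0.004, -0.002]
force: [0.2, 0.7, 0.4]
grip_width: 0.0883
[ 0.6571 -0.2187  0.0299] 87.4718380103107 [0.1803 0.6708 0.3588] [ 0.0367 -0.0017  0.0047]
```

```bash
python3 -m handwheel '[{"gripper":1,"linear":[0.017,-0.001,0.002],"turn":0},{"gripper":1,"linear":[0.015,0,0.002],"turn":1},{"gripper":1,"linear":[0.010,-0.001,0],"turn":0},{"gripper":1,"linear":[0.012,-0.002,0],"turn":-0.8},{"gripper":1,"linear":[0.012,-0.002,0],"turn":-0.8},{"gripper":1,"linear":[0.012,-0.002,0],"turn":-0.8},{"gripper":1,"linear":[0.012,-0.002,0],"turn":-0.8},{"gripper":1,"linear":[0.012,-0.002,0],"turn":-0.8},{"gripper":1,"linear":[0.012,-0.002,0],"turn":-0.8}]'
python3 - <<'E'
from h import *
s,im=wcap("w3");print(delta(s,[.640,-.055,.025]))
E
```

```text
t: 5.68
ee_pos: [0.6527, -0.0994, 0.0367]
tool_rot: [0.695, 0.719, -0.002, 0.007]
force: [1.9, -3.1, -1.0]
grip_width: 0.0882
5.675 [ 0.6527 -0.0994  0.0367] 91.89966208173881 [ 1.9309 -3.1077 -1.0294] 0.08817275680437045
[ 0.0449 -0.0113  0.0111]
```

View pics/w3.png

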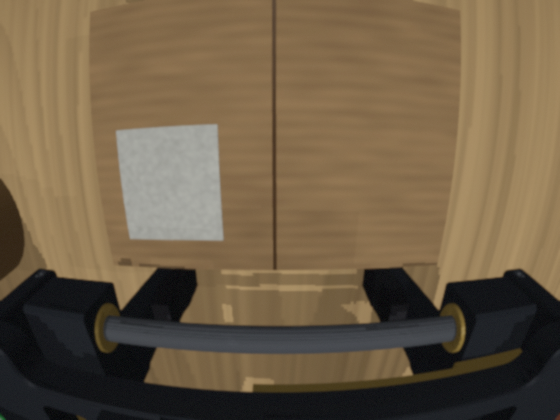

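```bash
python3 - <<'E'
from h import *
T=np.load("pics/w3.npy")
a,b=wplane(T,(275,266),.045),wplane(T,(273.5,5),.045);d=b-a
print(a,b,np.degrees(np.arctan2(d[1],d[0])))
e=np.array([np.cos(np.radians(95.2)),np.sin(np.radians(95.2)),0]);n=np.array([-e[1],e[0],0])
D=np.array([.6286,.0737,.045])
print("front pt in disp",(b-D)@e,(b-D)@n,(a-D)@e,(a-D)@n)
for p in[(118,263),(438,263)]:print(wplane(T,p,.045))
E
cat >/dev/null
```

```text
[ 0.6502 -0.0871  0.045 ] [0.6462 0.0233 0.045 ] 92.07295160084712
front pt in disp -0.05179096767735974 -0.013000958560987545 -0.1620495535358983 -0.006977361719287143
[ 0.5732 -0.0903  0.045 ]
[ 0.7303 -0.0856  0.045 ]
```

```bash
python3 -m handwheel '[{"gripper":1,"linear":[0.008,-0.0035,0.002],"turn":-0.8},{"gripper":1,"linear":[0.008,-0.003,0.003],"turn":-0.8},{"gripper":1,"linear":[0.008,-0.003,0.003],"turn":-0.8},{"gripper":1,"linear":[0.007,-0.003,0],"turn":-0.8},{"gripper":1,"linear":[0,0,0],"turn":0}]'
python3 - <<'E'
from h import *
s,im=wcap("w4");print(delta(s,[.640,-.055,.025]))
E
```

```text
t: 6.35
ee_pos: [0.6426, -0.0693, 0.0323]
tool_rot: [0.674, 0.739, 0.0, 0.012]
force: [-0.2, 0.1, -1.2]
grip_width: 0.0882
6.35 [ 0.6426 -0.0693  0.0323] 95.28667700257654 [-0.1935  0.0522 -1.2348] 0.0882405766117439
[ 0.0146 -0.0014  0.007 ]
```

View pics/w4.png

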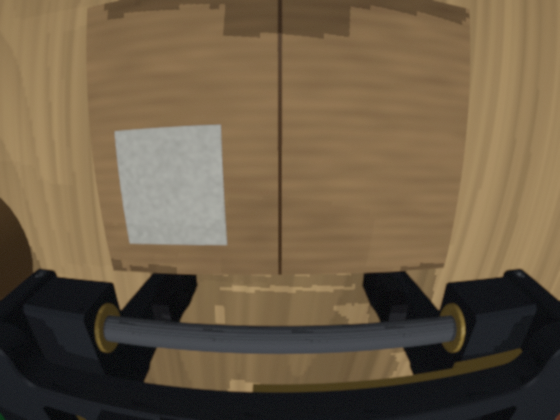

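```bash
cat >> h.py <<'E'
def seam(name,pa,pb):
    T=np.load(f"pics/{name}.npy")
    a,b=wplane(T,pa,.045),wplane(T,pb,.045);d=b-a
    e=np.array([np.cos(np.radians(95.2)),np.sin(np.radians(95.2)),0]);n=np.array([-e[1],e[0],0])
    D=np.array([.6286,.0737,.045])
    print("seam yaw",np.degrees(np.arctan2(d[1],d[0])),"back(e,n)",(a-D)@e,(a-D)@n,"front",(b-D)@e,(b-D)@n)
E
python3 - <<'E'
from h import *
seam("w4",(281,272),(278.5,5))
crop("pics/w4.png",200,0,160,120,5,"pics/c7.png")
E
```

```text
seam yaw 95.86039291183943 back(e,n) -0.1317440479973334 -0.0014459605771022094 front -0.022322327327417388 -0.00018470661610349245
```

View pics/c7.png

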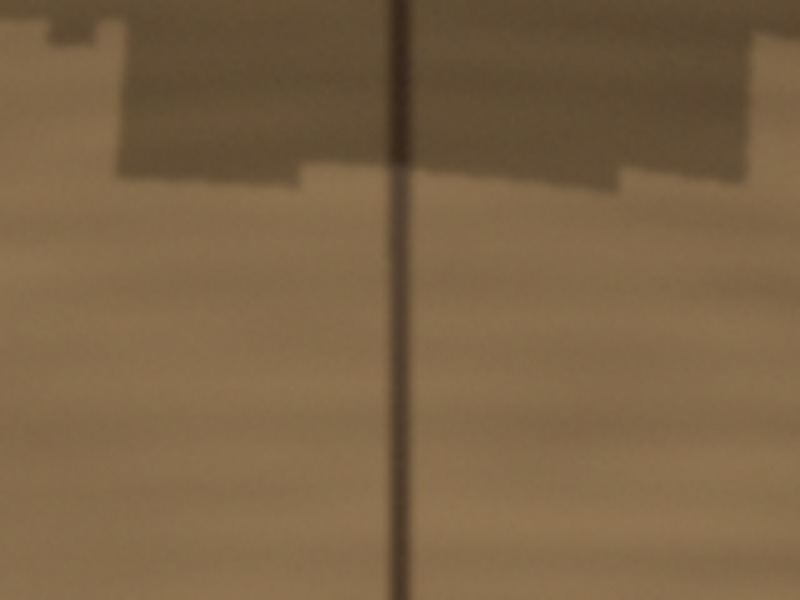

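```bash
python3 -m handwheel '[{"gripper":1,"linear":[0.005,-0.0005,0.002],"turn":0},{"gripper":1,"linear":[0.005,-0.0005,0.002],"turn":0},{"gripper":1,"linear":[0.004,0,0.001],"turn":0}]'; python3 -m handwheel '[{"gripper":1,"linear":[0.004,0,0],"turn":0}]';python3 -m handwheel '[{"gripper":1,"linear":[0.004,0,0],"turn":0}]'
```

```text
t: 6.78
ee_pos: [0.6429, -0.06, 0.0298]
tool_rot: [0.674, 0.739, -0.001, 0.016]
force: [-0.3, -6.3, 5.4]
grip_width: 0.0885
t: 6.9
ee_pos: [0.6427, -0.0568, 0.0298]
tool_rot: [0.674, 0.739, -0.001, 0.017]
force: [0.5, -2.8, 0.5]
grip_width: 0.0881
t: 7.02
ee_pos: [0.6428, -0.0561, 0.03]
tool_rot: [0.674, 0.739, -0.003, 0.019]
force: [1.0, -22.8, -2.1]
grip_width: 0.088
```

Contact is clear: y stops at -0.056 with 23 N. I'll look at it now.

```bash
python3 -m handwheel '[{"gripper":1,"linear":[0.003,0,0],"turn":0},{"gripper":1,"linear":[0,0,0],"turn":0}]'; python3 - <<'E'
from h import *
wcap("w5")
for n in("scene","side"):cv2.imwrite(f"pics/{n}5.png",capture(n)[:,:,::-1])
crop("pics/side5.png",240,110,160,160,3.7,"pics/c8.png")
E
```

```text
t: 7.28
ee_pos: [0.6426, -0.0568, 0.0298]
tool_rot: [0.674, 0.738, -0.005, 0.021]
force: [0.2, 0.2, 0.2]
grip_width: 0.0883
7.275 [ 0.6426 -0.0568  0.0298] 95.20054489547515 [0.1852 0.2371 0.1655] 0.0882806553278167
```

View pics/w5.png

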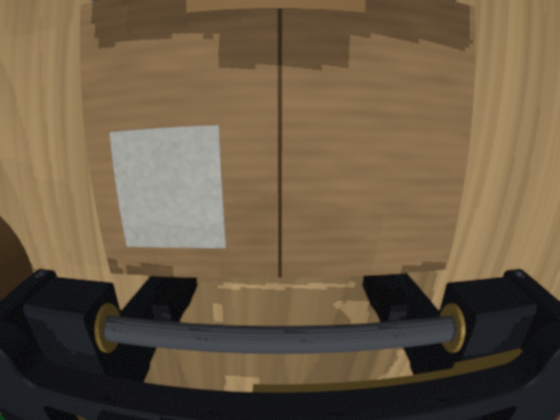

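View pics/c8.png

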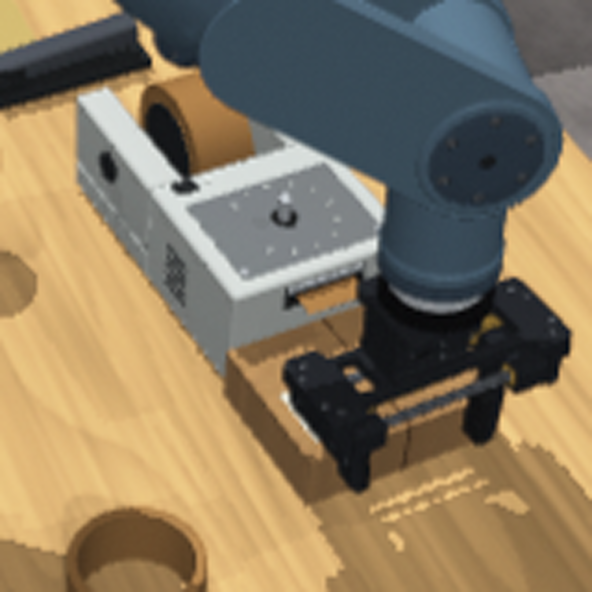

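```bash
python3 - <<'E'
from h import *
seam("w5",(280.5,275),(279.5,20))
T=np.load("pics/w5.npy")
e=np.array([np.cos(np.radians(95.2)),np.sin(np.radians(95.2)),0]);n=np.array([-e[1],e[0],0])
D=np.array([.6286,.0737,.075])
for u in(187,365):
  p=wplane(T,(u,10),.075)-D;print("tape",p@e,p@n)
crop("pics/w5.png",160,0,240,40,3.3,"pics/c9.png")
E
```

```text
seam yaw 95.50445546807742 back(e,n) -0.11884347221701867 -0.0022860540289718107 front -0.016783777163127626 -0.001743729184945567
tape -0.019329625126338297 0.02402597657937952
tape -0.01921618518133056 -0.02451008631579805
```

View pics/c9.png

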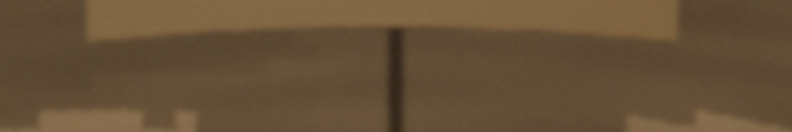

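```bash
python3 -m handwheel '[{"gripper":1,"linear":[-0.015,0,0],"turn":0},{"gripper":1,"linear":[-0.04,0,0],"turn":0},{"gripper":1,"linear":[-0.02,0,-0.055],"turn":0},{"gripper":1,"linear":[0,0,-0.055],"turn":0},{"gripper":1,"linear":[0.005,0,-0.055],"turn":0},{"gripper":1,"linear":[0,0,0],"turn":0}]'; python3 - <<'E'
from h import *
wcap("w6")
crop("pics/w6.png",160,0,240,180,3.3,"pics/c10.png")
cv2.imwrite("pics/scene6.png",capture("scene")[:,:,::-1])
E
```

```text
t: 8.18
ee_pos: [0.6436, -0.1224, 0.1983]
tool_rot: [0.674, 0.739, -0.004, 0.016]
force: [-0.1, -0.8, 0.2]
grip_width: 0.0883
8.175 [ 0.6436 -0.1224  0.1983] 95.29543921287515 [-0.0574 -0.8421  0.1656] 0.08825715606151338
```

View pics/c10.png

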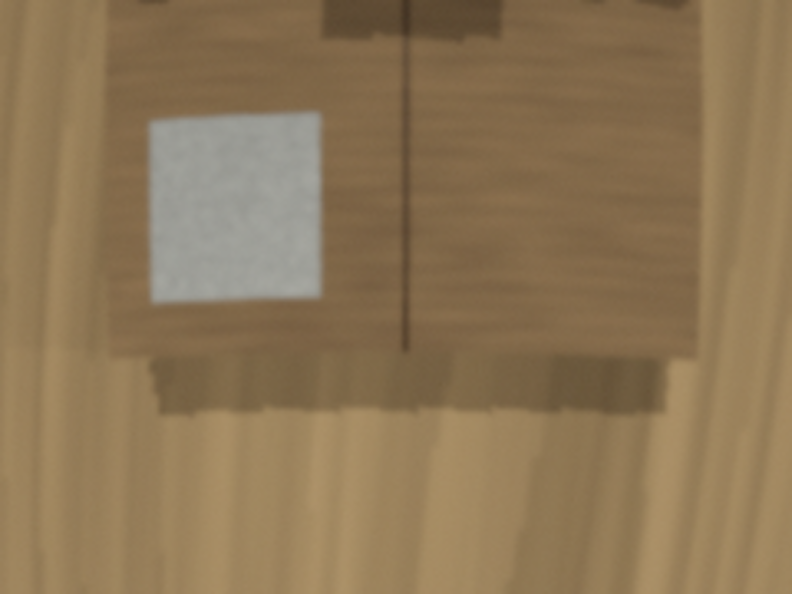

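```bash
python3 -m handwheel '[{"gripper":1,"linear":[0.05,0,0],"turn":0},{"gripper":1,"linear":[0.05,0,-0.03],"turn":0},{"gripper":1,"linear":[0,0,0],"turn":0}]'; python3 - <<'E'
from h import *
wcap("w7")
crop("pics/w7.png",160,0,240,270,2.2,"pics/c11.png")
E
```

```text
t: 8.65
ee_pos: [0.6275, -0.0193, 0.2127]
tool_rot: [0.674, 0.738, -0.009, 0.006]
force: [0.7, -0.6, 0.6]
grip_width: 0.0879
8.65 [ 0.6275 -0.0193  0.2127] 95.18153196705461 [ 0.6521 -0.6447  0.6084] 0.08790567859359187
```

View pics/c11.png

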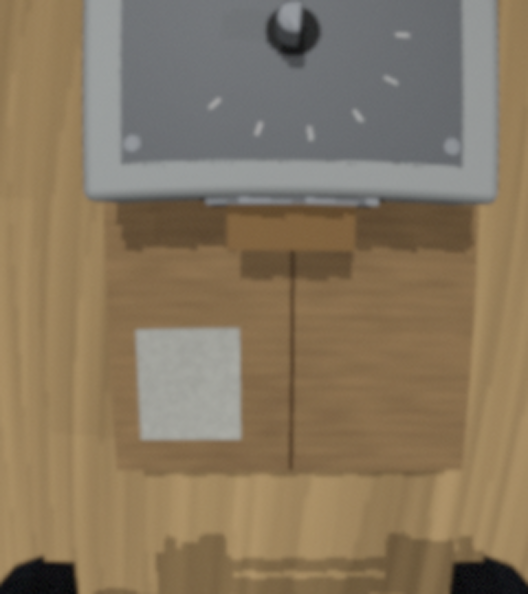

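The carton is placed. The seam is parallel within 0.3° and about 2 mm from the tape's middle, with the faces touching. Next is the dial.

```bash
python3 -m handwheel '[{"gripper":1,"linear":[-0.033,-0.028,0],"turn":0},{"gripper":1,"linear":[-0.033,-0.028,0],"turn":0},{"gripper":1,"linear":[-0.033,-0.028,0],"turn":0},{"gripper":1,"linear":[-0.033,-0.028,0],"turn":0},{"gripper":1,"linear":[-0.033,-0.028,0],"turn":0},{"gripper":1,"linear":[-0.033,-0.028,0],"turn":0},{"gripper":1,"linear":[-0.033,-0.028,0],"turn":0},{"gripper":1,"linear":[-0.033,-0.028,0],"turn":0},{"gripper":1,"linear":[-0.030,-0.028,0],"turn":0},{"gripper":0.55,"linear":[0,0,0],"turn":10.6},{"gripper":0.55,"linear":[0,0,0],"turn":10.6},{"gripper":0.55,"linear":[0,0,0],"turn":10.6},{"gripper":0.55,"linear":[0,0,0],"turn":10.6},{"gripper":0.55,"linear":[0,0,0],"turn":10.6},{"gripper":0.55,"linear":[0,0,0],"turn":10.6},{"gripper":0.55,"linear":[0,0,0],"turn":10.6},{"gripper":0.55,"linear":[0,0,0],"turn":10.6},{"gripper":0.55,"linear":[0,0,0],"turn":0}]'; python3 - <<'E'
from h import *
s,_=wcap("w8");print(delta(s,[.403,-.338,.13]))
E
```

```text
t: 10.95
ee_pos: [0.3656, -0.3521, 0.1769]
tool_rot: [0.997, 0.075, -0.028, -0.015]
force: [-0.1, -0.2, 1.3]
grip_width: 0.0486
10.95 [ 0.3656 -0.3521  0.1769] 8.644900153151998 [-0.1466 -0.216   1.2836] 0.04856470804871941
[ 0.0416 -0.0068  0.045 ]
```

View pics/w8.png

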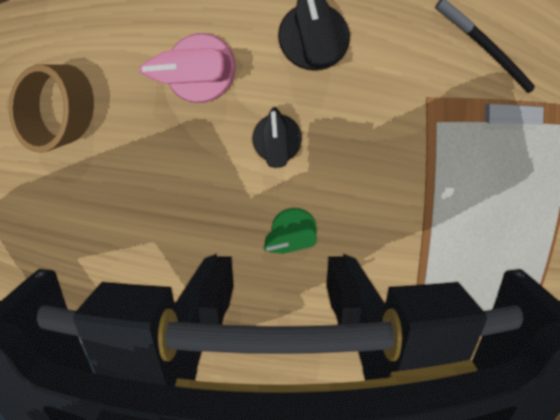

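```bash
cat >> h.py <<'E'
def st(s=None):
    s=s or bot.get_state();M=R.from_quat(s["tool_rot"]).as_matrix()
    print("t",round(s["t"],2),"p",s["ee_pos"],"yaw %.2f"%yaw(s),"zaxis(world)deg",np.degrees(M[:2,2]),"zx-tool tilt: along tool x %.2f y %.2f"%(np.degrees(M[2,0]),np.degrees(M[2,1])),"F",s["force"],"g %.4f"%s["grip_width"]);return s
E
python3 - <<'E'
from h import *
s=st();print(np.degrees(s["joint_positions"]))
for q in([.691,.723,-.005,-.004],[.718,.696,-.005,-.004],[.723,.691,-.004,-.002],[.695,.719,-.002,.007],[.674,.739,0,.012],[.674,.738,-.005,.021],[.674,.738,-.009,.006]):
    M=R.from_quat(q).as_matrix();print(np.degrees(M[:2,2]))
T=np.load("pics/w8.npy")
for p in[(275,138),(275,112),(277,163)]:print(wplane(T,p,.006),wplane(T,p,.032))
crop("pics/w8.png",235,90,90,90,7,"pics/c12.png")
E
```

```text
t 11.0 p [ 0.3655 -0.3519  0.1768] yaw 8.76 zaxis(world)deg [-3.3343  1.4623] zx-tool tilt: along tool x -3.07 y -1.95 F [-0.205   0.7699 -0.0598] g 0.0484
[-56.1383   8.4319 102.9459  -2.0584  71.7086  25.8561]
[-0.7271 -0.0975]
[-0.7304 -0.0697]
[-0.4897 -0.151 ]
[ 0.4174 -0.7222]
[ 1.0156 -0.9263]
[ 1.3906 -2.046 ]
[-0.1879 -1.2257]
[ 0.4054 -0.3363  0.006 ] [ 0.4097 -0.3369  0.032 ]
[ 0.4298 -0.3327  0.006 ] [ 0.432  -0.3336  0.032 ]
[ 0.3817 -0.3417  0.006 ] [ 0.388  -0.3419  0.032 ]
```

View pics/c12.png

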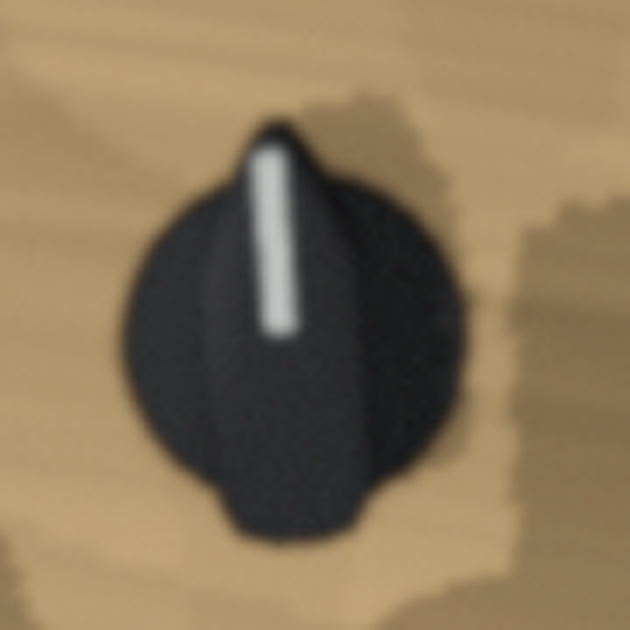

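```bash
python3 - <<'E'
from h import *
T=np.load("pics/w8.npy")
f=lambda p:((p[0]+.5)/7-.5+235,(p[1]+.5)/7-.5+90)
print("skirt",wplane(T,f((294,332)),.006),[wplane(T,f(p),.006) for p in((122,335),(467,330))])
a,b=wplane(T,f((269,150)),.032),wplane(T,f((281,330)),.032);d=a-b
print("line",a,b,np.degrees(np.arctan2(d[1],d[0])))
for k in [(0.031,a)]:pass
u=d/np.linalg.norm(d);print("tip",wplane(T,f((275,122)),.026),"u",u)
s=st();print(delta(s,[.4045,-.338,.13]))
E
```

```text
skirt [ 0.4066 -0.3376  0.006 ] [array([ 0.4028, -0.3147,  0.006 ]), array([ 0.4105, -0.3605,  0.006 ])]
line [ 0.4326 -0.3318  0.032 ] [ 0.4108 -0.3365  0.032 ] 12.115025266036197
tip [ 0.4357 -0.3318  0.026 ] u [0.9777 0.2099 0.    ]
t 11.0 p [ 0.3655 -0.3519  0.1768] yaw 8.76 zaxis(world)deg [-3.3343  1.4623] zx-tool tilt: along tool x -3.07 y -1.95 F [-0.205   0.7699 -0.0598] g 0.0484
[ 0.0431 -0.0063  0.0448]
```

```bash
python3 -m handwheel '[{"gripper":0.5,"linear":[0.011,-0.0015,0.011],"turn":-1.2},{"gripper":0.5,"linear":[0.011,-0.0015,0.011],"turn":-1.2},{"gripper":0.5,"linear":[0.011,-0.0015,0.011],"turn":-1.2},{"gripper":0.5,"linear":[0.011,-0.0015,0.012],"turn":0},{"gripper":0.5,"linear":[0,0,0],"turn":0}]'; python3 - <<'E'
from h import *
s,_=wcap("w9");st(s);print(delta(s,[.4055,-.338,.10]))
E
```

```text
t: 11.62
ee_pos: [0.407, -0.3345, 0.1241]
tool_rot: [0.993, 0.113, -0.028, -0.018]
force: [-0.5, -0.0, 0.2]
grip_width: 0.0442
11.625 [ 0.407  -0.3345  0.1241] 13.01598111267771 [-0.49   -0.0143  0.1986] 0.04420165949631852
t 11.62 p [ 0.407  -0.3345  0.1241] yaw 13.02 zaxis(world)deg [-3.4585  1.6395] zx-tool tilt: along tool x -3.00 y -2.37 F [-0.49   -0.0143  0.1986] g 0.0442
[-0.001   0.004   0.0241]
```

View pics/w9.png

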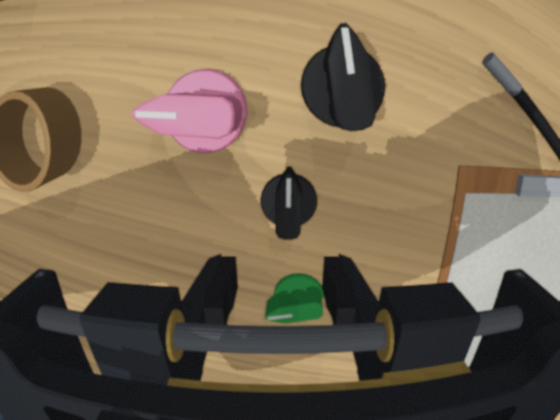

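```bash
python3 -m handwheel '[{"gripper":0.5,"linear":[0,0,-0.06],"turn":0}]' | grep -E "rot|pos";python3 -m handwheel '[{"gripper":0.5,"linear":[0,0,0],"turn":0}]'| grep -E "rot|pos"; python3 -m handwheel '[{"gripper":0.5,"linear":[0,0,0],"turn":0}]'| grep -E "rot|pos";  python3 -m handwheel '[{"gripper":0.5,"linear":[0,0,0.03],"turn":0}]'| grep -E "rot|pos"; python3 -m handwheel '[{"gripper":0.5,"linear":[0,0,0.03],"turn":0}]'| grep -E "rot|pos"; python3 -m handwheel '[{"gripper":0.5,"linear":[0,0,0],"turn":0}]'| grep -E "rot|pos"; python3 -c "
from h import *
st()"
```

```text
ee_pos: [0.4083, -0.3341, 0.181]
tool_rot: [0.993, 0.113, -0.031, -0.022]
ee_pos: [0.4107, -0.337, 0.1864]
tool_rot: [0.993, 0.113, -0.028, -0.017]
ee_pos: [0.4104, -0.3369, 0.1864]
tool_rot: [0.993, 0.113, -0.028, -0.017]
ee_pos: [0.4099, -0.3378, 0.1583]
tool_rot: [0.993, 0.113, -0.027, -0.014]
ee_pos: [0.4078, -0.3371, 0.1273]
tool_rot: [0.993, 0.113, -0.027, -0.014]
ee_pos: [0.4062, -0.3354, 0.1246]
tool_rot: [0.993, 0.112, -0.028, -0.017]
t 12.43 p [ 0.4062 -0.3354  0.1246] yaw 12.98 zaxis(world)deg [-3.4374  1.5486] zx-tool tilt: along tool x -3.00 y -2.28 F [-0.2261  0.216   0.5128] g 0.0445
```

```bash
python3 -m handwheel '[{"gripper":0.5,"linear":[0,0,0],"turn":-10},{"gripper":0.5,"linear":[0,0,0],"turn":-10},{"gripper":0.5,"linear":[0,0,0],"turn":0}]'>/dev/null; python3 -c "
from h import *
st()"; python3 -m handwheel '[{"gripper":0.5,"linear":[0,0,0],"turn":10},{"gripper":0.5,"linear":[0,0,0],"turn":10},{"gripper":0.5,"linear":[0,0,0],"turn":0}]'>/dev/null; python3 -c "
from h import *
s=st();print(delta(s,[.4055,-.338,.0165]))"
```

```text
t 12.8 p [ 0.4066 -0.3362  0.1265] yaw 33.43 zaxis(world)deg [-3.4043  1.502 ] zx-tool tilt: along tool x -2.02 y -3.13 F [ 0.5776  0.2272 -0.2119] g 0.0441
t 13.18 p [ 0.4073 -0.3372  0.1287] yaw 12.28 zaxis(world)deg [-3.3058  1.3763] zx-tool tilt: along tool x -2.94 y -2.05 F [-0.2542  0.0144  0.8152] g 0.0443
[0.0038 0.0044 0.112 ]
```

```bash
python3 -m handwheel '[{"gripper":0.5,"linear":[0.033,-0.031,0],"turn":0},{"gripper":0.5,"linear":[0.033,-0.031,0],"turn":0},{"gripper":0.5,"linear":[0.033,-0.031,0],"turn":0},{"gripper":0.5,"linear":[0,0,0],"turn":0}]'>/dev/null; python3 -c "
from h import *
st()"; python3 -m handwheel '[{"gripper":0.5,"linear":[-0.016,0.016,0],"turn":0},{"gripper":0.5,"linear":[-0.016,0.016,0],"turn":0},{"gripper":0.5,"linear":[-0.016,0.016,0],"turn":0},{"gripper":0.5,"linear":[-0.016,0.016,0],"turn":0},{"gripper":0.5,"linear":[-0.016,0.016,0],"turn":0},{"gripper":0.5,"linear":[-0.016,0.016,0],"turn":0},{"gripper":0.5,"linear":[0,0,0],"turn":0}]'>/dev/null; python3 -c "
from h import *
s=st();print(delta(s,[.4055,-.338,.0165]))"
```

```text
t 13.68 p [ 0.4869 -0.2241  0.1289] yaw 12.51 zaxis(world)deg [-3.1563  1.2434] zx-tool tilt: along tool x -2.81 y -1.90 F [-0.5407 -0.5146  1.1263] g 0.0444
t 14.55 p [ 0.4091 -0.348   0.1328] yaw 12.93 zaxis(world)deg [-3.154   0.9963] zx-tool tilt: along tool x -2.85 y -1.67 F [-0.3701  0.4138 -0.418 ] g 0.0439
[ 0.0045 -0.0071  0.1165]
```

```bash
python3 - <<'E'
from h import *
s,im=wcap("w10")
g=im.max(2);m=((g<60)).astype(np.uint8)
crop("pics/w10.png",235,130,110,110,6,"pics/c13.png")
E
```

```text
14.55 [ 0.4091 -0.348   0.1328] 12.933495251929886 [-0.3701  0.4138 -0.418 ] 0.04386563250459378
```

View pics/c13.png

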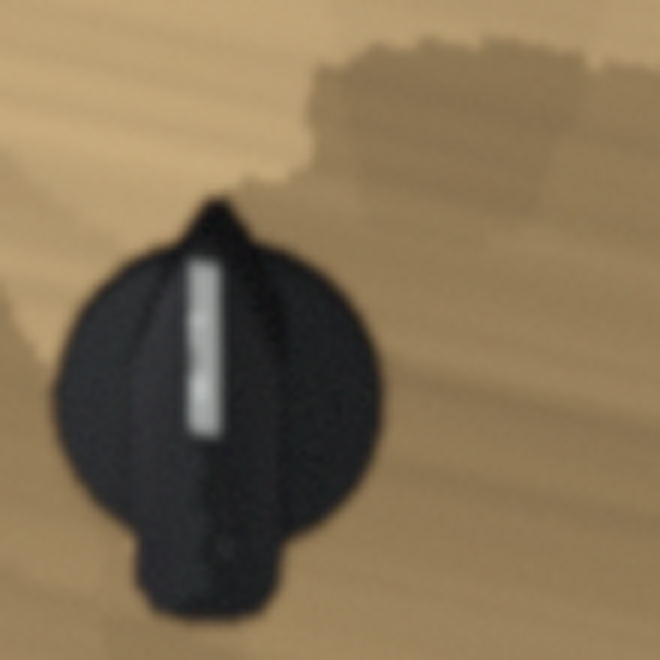

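```bash
python3 - <<'E'
from h import *
T=np.load("pics/w10.npy")
f=lambda p:((p[0]+.5)/6-.5+235,(p[1]+.5)/6-.5+130)
L,Rr,t,b=[wplane(T,f(p),.005) for p in((54,400),(384,398),(250,240),(230,555))]
print("skirt L R",L,Rr,(L+Rr)/2,np.linalg.norm(L-Rr))
a,b=wplane(T,f((204,262)),.032),wplane(T,f((205,436)),.032);d=a-b
print("line",a,b,np.linalg.norm(d),np.degrees(np.arctan2(d[1],d[0])))
u=d/np.linalg.norm(d)
tip=wplane(T,f((217,200)),.024);print("tip",tip,"c",tip-.031*u)
bl=wplane(T,f((208,618)),.010);print("blunt low",bl,wplane(T,f((208,600)),.032))
s=st();print(delta(s,[.4055,-.338,.0165]))
E
```

```text
skirt L R [ 0.4005 -0.3149  0.005 ] [ 0.4117 -0.3605  0.005 ] [ 0.4061 -0.3377  0.005 ] 0.046971644151635066
line [ 0.4327 -0.3316  0.032 ] [ 0.4102 -0.3366  0.032 ] 0.023035323564778134 12.566191864680851
tip [ 0.4388 -0.3314  0.024 ] c [ 0.4086 -0.3382  0.024 ]
blunt low [ 0.3745 -0.3434  0.01  ] [ 0.3877 -0.3418  0.032 ]
t 14.6 p [ 0.4095 -0.3472  0.1327] yaw 12.97 zaxis(world)deg [-3.1546  1.0203] zx-tool tilt: along tool x -2.85 y -1.70 F [-0.1683 -0.7016 -0.4646] g 0.0438
[ 0.004  -0.0064  0.1164]
```

```bash
python3 -m handwheel '[{"gripper":0.5,"linear":[0.002,-0.0035,0.02],"turn":0.4},{"gripper":0.5,"linear":[0.002,-0.003,0.02],"turn":0},{"gripper":0.5,"linear":[0,0,0.02],"turn":0},{"gripper":0.5,"linear":[0,0,0.015],"turn":0},{"gripper":0.5,"linear":[0,0,0],"turn":0}]'>/dev/null; python3 - <<'E'
from h import *
s=st();print(delta(s,[.406,-.338,.018]))
E
```

```text
t 15.22 p [ 0.409  -0.3368  0.0566] yaw 12.76 zaxis(world)deg [-3.0888  0.9936] zx-tool tilt: along tool x -2.79 y -1.65 F [-0.0629 -0.4248 -0.6268] g 0.0441
[-0.0013  0.0016  0.0387]
```

```bash
python3 -m handwheel '[{"gripper":0.5,"linear":[-0.001,0.001,0.013],"turn":0},{"gripper":0.5,"linear":[0,0,0.012],"turn":0},{"gripper":0.5,"linear":[0,0,0.011],"turn":0},{"gripper":0.5,"linear":[0,0,0],"turn":0}]'>/dev/null; python3 - <<'E'
from h import *
s,_=wcap("w11");st(s);print(delta(s,[.406,-.338,.018]))
E
```

```text
15.725 [ 0.4069 -0.3381  0.0194] 12.77351682894304 [ 0.4158 -0.12   -0.3274] 0.04370305927504828
t 15.72 p [ 0.4069 -0.3381  0.0194] yaw 12.77 zaxis(world)deg [-3.0151  0.9038] zx-tool tilt: along tool x -2.74 y -1.55 F [ 0.4158 -0.12   -0.3274] g 0.0437
[-0.0007 -0.0003  0.0015]
```

View pics/w11.png

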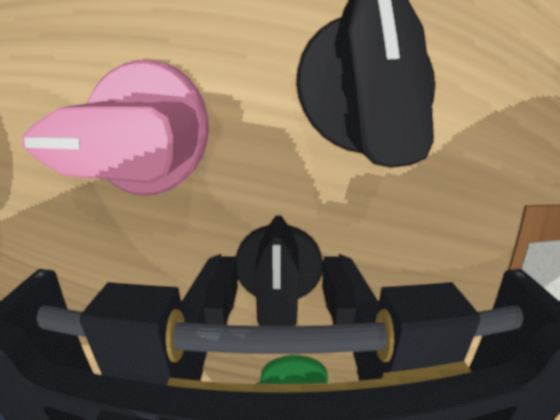

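The dial's line at (276,265) is midway between the fingers. I'll close on it.

```bash
python3 -m handwheel '[{"gripper":0,"linear":[0,0,0.001],"turn":0},{"gripper":0,"linear":[0,0,0],"turn":0},{"gripper":0,"linear":[0,0,0],"turn":0},{"gripper":0,"linear":[0,0,0],"turn":0}]'; python3 - <<'E'
from h import *
s,_=wcap("w12");st(s)
T=np.load("pics/w12.npy")
E
```

```text
t: 16.27
ee_pos: [0.4078, -0.3394, 0.02]
tool_rot: [0.993, 0.111, -0.024, -0.009]
force: [-0.4, 0.0, -1.2]
grip_width: 0.0195
16.275 [ 0.4078 -0.3394  0.02  ] 12.768569538333535 [-0.4138  0.0385 -1.1583] 0.019486905023539693
t 16.27 p [ 0.4078 -0.3394  0.02  ] yaw 12.77 zaxis(world)deg [-2.9006  0.7532] zx-tool tilt: along tool x -2.66 y -1.37 F [-0.4138  0.0385 -1.1583] g 0.0195
```

View pics/w12.png

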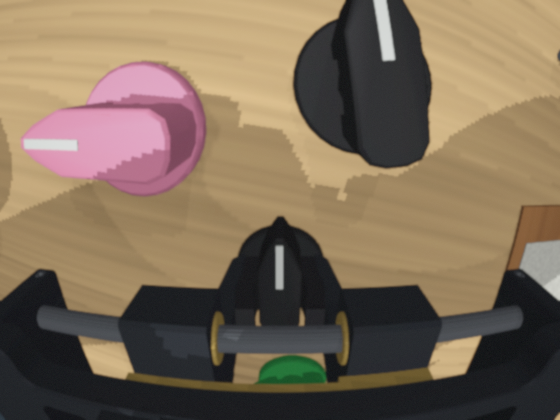

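```bash
python3 - <<'E'
from h import *
crop("pics/w12.png",220,205,120,130,5,"pics/c14.png")
E
```

```text
(no output)
```

View pics/c14.png

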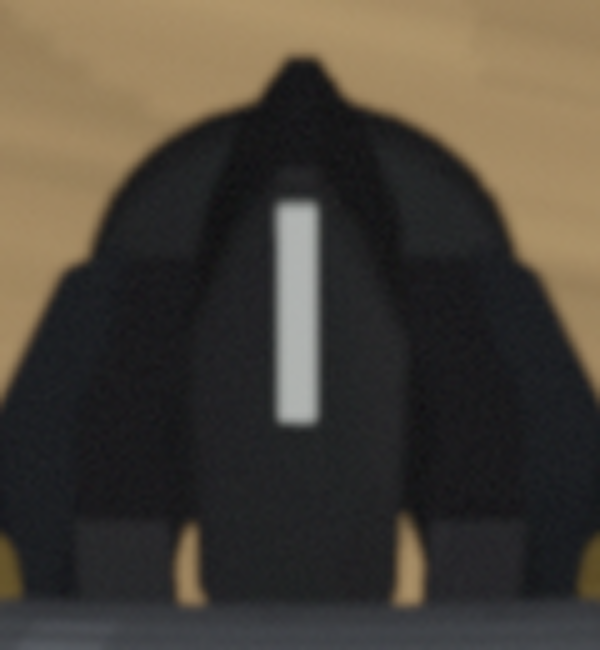

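```bash
python3 - <<'E'
from h import *
T=np.load("pics/w12.npy")
f=lambda p:((p[0]+.5)/5-.5+220,(p[1]+.5)/5-.5+205)
a,b=wplane(T,f((298,203)),.032),wplane(T,f((298,424)),.032);d=a-b;u=d/np.linalg.norm(d)
print(a,b,np.linalg.norm(d),np.degrees(np.arctan2(d[1],d[0])))
print("centre from line",a-.0275*u,b-.0044*u,"tip",wplane(T,f((303,60)),.02)-.031*u)
E
```

```text
[ 0.433  -0.3342  0.032 ] [ 0.4108 -0.3393  0.032 ] 0.022777526596015875 12.69940323842199
centre from line [ 0.4062 -0.3403  0.032 ] [ 0.4065 -0.3402  0.032 ] tip [ 0.4107 -0.3394  0.02  ]
```

The dial is gripped at 19.5 mm. Lift it and carry it to a viewing pose short of the shaft.

```bash
python3 -m handwheel '[{"gripper":0,"linear":[0,0,-0.02],"turn":0},{"gripper":0,"linear":[0,0,-0.05],"turn":0},{"gripper":0,"linear":[0,0,-0.055],"turn":0},{"gripper":0,"linear":[0,0,-0.05],"turn":0},{"gripper":0,"linear":[0.0183,-0.0305,0],"turn":0},{"gripper":0,"linear":[0.0183,-0.0305,0],"turn":0},{"gripper":0,"linear":[0.0183,-0.0305,0],"turn":0},{"gripper":0,"linear":[0.0183,-0.0305,0],"turn":0},{"gripper":0,"linear":[0.0183,-0.0305,0],"turn":0},{"gripper":0,"linear":[0.0183,-0.0305,0],"turn":0},{"gripper":0,"linear":[0.0183,-0.0305,0],"turn":0},{"gripper":0,"linear":[0.0183,-0.0305,0],"turn":0},{"gripper":0,"linear":[0.0183,-0.0305,0],"turn":0},{"gripper":0,"linear":[0.0183,-0.0305,0],"turn":0},{"gripper":0,"linear":[0.0183,-0.0305,0],"turn":0},{"gripper":0,"linear":[0.0183,-0.0305,0],"turn":0},{"gripper":0,"linear":[0,0,0],"turn":6.6},{"gripper":0,"linear":[0,0,0],"turn":6.6},{"gripper":0,"linear":[0,0,0],"turn":0}]'; python3 - <<'E'
from h import *
s,_=wcap("w13");st(s);print(delta(s,[.563,.1335,.19]))
E
```

```text
t: 18.7
ee_pos: [0.5534, 0.078, 0.1995]
tool_rot: [1.0, -0.007, -0.025, -0.006]
force: [0.2, -0.0, 0.4]
grip_width: 0.0198
18.7 [0.5534 0.078  0.1995] -0.7915530488439728 [ 0.1606 -0.0403  0.3667] 0.01981046240506116
t 18.7 p [0.5534 0.078  0.1995] yaw -0.79 zaxis(world)deg [-2.8255  0.7564] zx-tool tilt: along tool x -2.84 y -0.72 F [ 0.1606 -0.0403  0.3667] g 0.0198
[ 0.0093 -0.0555  0.0098]
```

View pics/w13.png

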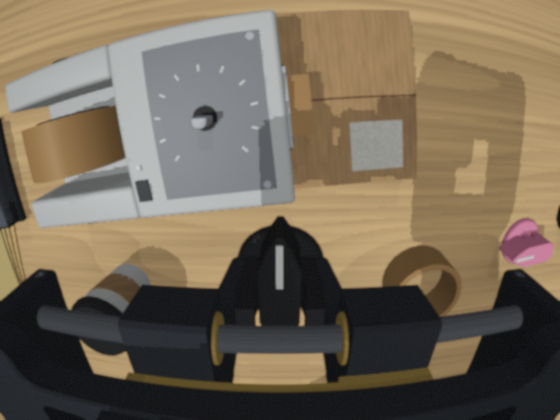

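```bash
python3 -m handwheel '[{"gripper":0,"linear":[0.003,-0.02,0],"turn":0},{"gripper":0,"linear":[0.003,-0.02,0],"turn":0},{"gripper":0,"linear":[0.002,-0.015,0],"turn":0},{"gripper":0,"linear":[0,0,0],"turn":0}]'; python3 - <<'E'
from h import *
s,_=wcap("w14");st(s)
crop("pics/w14.png",230,60,100,80,8,"pics/c15.png")
E
```

```text
t: 19.25
ee_pos: [0.5626, 0.1373, 0.1998]
tool_rot: [1.0, -0.005, -0.025, -0.007]
force: [0.7, -0.2, -0.6]
grip_width: 0.0194
19.25 [0.5626 0.1373 0.1998] -0.5046709925406349 [ 0.7393 -0.2213 -0.6372] 0.019448882262622265
t 19.25 p [0.5626 0.1373 0.1998] yaw -0.50 zaxis(world)deg [-2.8226  0.7907] zx-tool tilt: along tool x -2.83 y -0.76 F [ 0.7393 -0.2213 -0.6372] g 0.0194
```

View pics/w14.png

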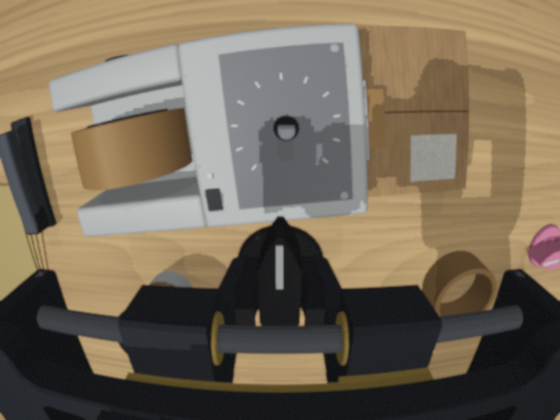

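View pics/c15.png

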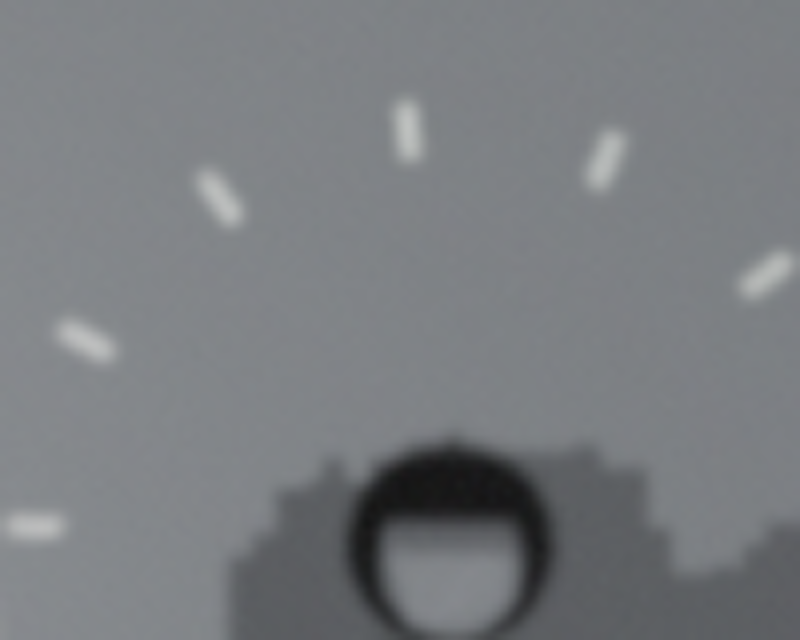

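```bash
python3 - <<'E'
from h import *
crop("pics/w14.png",266,108,40,40,16,"pics/c16.png")
E
```

```text
(no output)
```

View pics/c16.png

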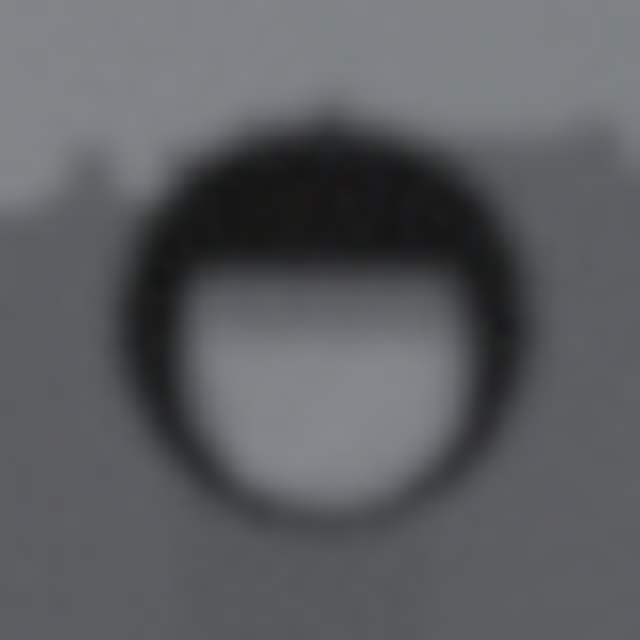

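```bash
python3 - <<'E'
from h import *
crop("pics/w14.png",220,205,120,130,5,"pics/c17.png")
T=np.load("pics/w14.npy")
f=lambda p:((p[0]+.5)/16-.5+266,(p[1]+.5)/16-.5+108)
c=wplane(T,f((330,375)),.116);print("shaft",c)
print("flat",[wplane(T,f(p),.116) for p in((205,337),(460,337))],"low",wplane(T,f((330,505)),.116),"hole",wplane(T,f((325,325)),.095))
E
```

```text
shaft [0.6233 0.133  0.116 ]
flat [array([0.625 , 0.1382, 0.116 ]), array([0.6249, 0.1276, 0.116 ])] low [0.6178 0.1331 0.116 ] hole [0.6229 0.1331 0.095 ]
```

View pics/c17.png

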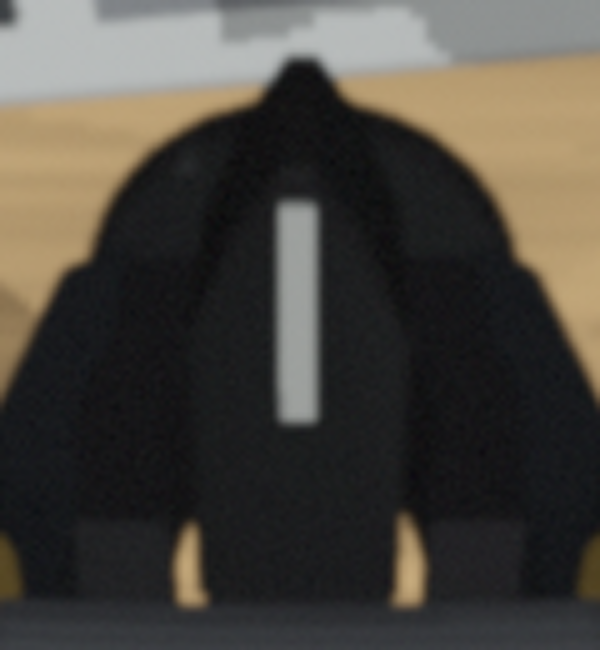

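```bash
cat >> h.py <<'E'
G=R.from_quat([.993,.111,-.024,-.009]).as_matrix()
pd=G.T@(np.array([.4063,-.3402,0])-np.array([.4078,-.3394,.0200]))
zd=G.T@np.array([0,0,1.])
def dial(s=None):
    s=s or bot.get_state();M=R.from_quat(s["tool_rot"]).as_matrix();c=s["ee_pos"]+M@pd;print("dial underside",c,"dial tilt deg",np.degrees((M@zd)[:2]),"F",s["force"],"yaw",yaw(s),"g",s["grip_width"],"t",s["t"]);return c,M
def togo(P):
    c,M=dial();print("togo tool",M.T@(np.asarray(P)-c))
E
python3 -c "
from h import *
print(pd);togo([.6231,.1331,.126])"
```

```text
[-0.0007  0.0009  0.02  ]
dial underside [0.5608 0.1361 0.1798] dial tilt deg [0.2197 0.5764] F [-0.6006 -0.2679 -1.1415] yaw -0.5337541056813427 g 0.019825292146124118 t 19.3
togo tool [0.0649 0.003  0.0506]
```

```bash
python3 -m handwheel '[{"gripper":0,"linear":[0.0162,0.0008,0.01],"turn":0},{"gripper":0,"linear":[0.0162,0.0008,0.01],"turn":0},{"gripper":0,"linear":[0.0162,0.0007,0.01],"turn":0},{"gripper":0,"linear":[0.0162,0.0007,0.009],"turn":0},{"gripper":0,"linear":[0,0,0],"turn":0}]'>/dev/null; python3 -c "
from h import *
togo([.6231,.1331,.119])
st()"
```

```text
dial underside [0.6251 0.1313 0.1365] dial tilt deg [0.2326 0.6566] F [-0.4708  0.6491 -0.5204] yaw -0.5324128188924779 g 0.019641021947428804 t 19.925
togo tool [-0.0012 -0.0016  0.0176]
t 19.93 p [0.6269 0.1319 0.1565] yaw -0.53 zaxis(world)deg [-2.8389  0.6992] zx-tool tilt: along tool x -2.85 y -0.67 F [-0.4708  0.6491 -0.5204] g 0.0196
```

```bash
python3 -m handwheel '[{"gripper":0,"linear":[-0.001,-0.0015,0.008],"turn":0},{"gripper":0,"linear":[0,0,0.007],"turn":0},{"gripper":0,"linear":[0,0,0],"turn":0}]'>/dev/null; python3 - <<'E'
from h import *
togo([.6231,.1331,.116])
for n in("scene","side"):cv2.imwrite(f"pics/{n}15.png",capture(n)[:,:,::-1])
crop("pics/side15.png",280,120,90,75,8,"pics/c18.png")
crop("pics/scene15.png",245,210,100,75,7,"pics/c19.png")
E
```

```text
dial underside [0.622  0.1329 0.1212] dial tilt deg [0.2654 0.665 ] F [-0.1093 -0.1685 -1.6945] yaw -0.5299568647807628 g 0.01975860922621969 t 20.3
togo tool [ 0.0013 -0.0002  0.0051]
```

View pics/c18.png

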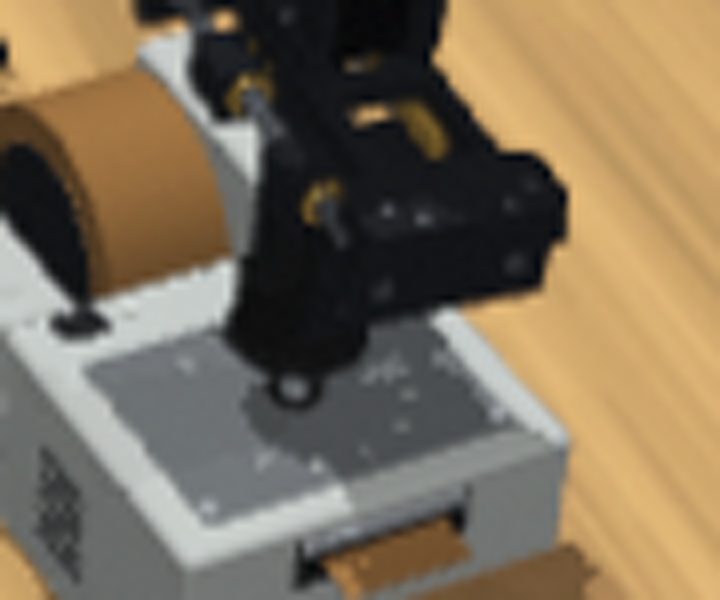

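View pics/c19.png

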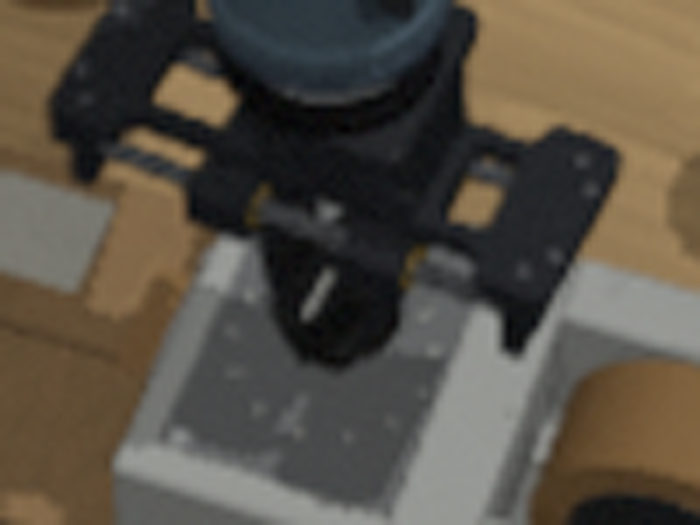

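```bash
python3 -m handwheel '[{"gripper":0,"linear":[0.0012,-0.0002,0.002],"turn":0},{"gripper":0,"linear":[0,0,0.002],"turn":0},{"gripper":0,"linear":[0,0,0],"turn":0}]'>/dev/null; python3 -c "
from h import *
togo([.6231,.1331,.116])"; python3 -m handwheel '[{"gripper":0,"linear":[0,0,0.002],"turn":0},{"gripper":0,"linear":[0,0,0],"turn":0}]'>/dev/null; python3 -c "
from h import *
togo([.6231,.1331,.116])"
```

```text
dial underside [0.6242 0.1332 0.1185] dial tilt deg [0.109  0.6626] F [-0.0101 -0.4081 -0.4863] yaw -0.5200861482776241 g 0.019242731629700225 t 20.775
togo tool [-0.001   0.0002  0.0025]
dial underside [0.6241 0.1332 0.1163] dial tilt deg [0.1108 0.6622] F [ 0.4327  0.6093 -0.621 ] yaw -0.5235085200805755 g 0.019729123385651512 t 21.025
togo tool [-0.001   0.0002  0.0004]
```

```bash
python3 -m handwheel '[{"gripper":0,"linear":[-0.0006,0,0.002],"turn":0},{"gripper":0,"linear":[0,0,0],"turn":0}]'>/dev/null; python3 -c "
from h import *
togo([.6231,.1331,.102])"; python3 -m handwheel '[{"gripper":0,"linear":[0,0,0.002],"turn":0},{"gripper":0,"linear":[0,0,0],"turn":0}]'>/dev/null; python3 -c "
from h import *
togo([.6231,.1331,.102])"
```

```text
dial underside [0.6233 0.1333 0.1142] dial tilt deg [0.1169 0.6613] F [-0.3918 -0.3308 -0.3777] yaw -0.5253374193863332 g 0.019765388378811012 t 21.275
togo tool [0.0004 0.0003 0.0122]
dial underside [0.6232 0.1333 0.1121] dial tilt deg [0.1167 0.661 ] F [-0.2831  0.7795 -0.8139] yaw -0.525286384018573 g 0.019600760999741215 t 21.525
togo tool [0.0004 0.0003 0.0101]
```

```bash
python3 -m handwheel '[{"gripper":0,"linear":[0.0002,0,0.003],"turn":0},{"gripper":0,"linear":[0,0,0],"turn":0}]'>/dev/null; python3 -c "
from h import *
togo([.6231,.1331,.102])"; python3 -m handwheel '[{"gripper":0,"linear":[0.0002,0,0.003],"turn":0},{"gripper":0,"linear":[0,0,0],"turn":0}]'>/dev/null; python3 -c "
from h import *
togo([.6231,.1331,.102])"; python3 -m handwheel '[{"gripper":0,"linear":[0.0001,0,0.002],"turn":0},{"gripper":0,"linear":[0,0,0],"turn":0}]'>/dev/null; python3 -c "
from h import *
togo([.6231,.1331,.102])"
```

```text
dial underside [0.6233 0.1333 0.1088] dial tilt deg [0.1126 0.6609] F [ 0.6098 -0.1321 -0.5756] yaw -0.5263965560045072 g 0.019666351249054453 t 21.775
togo tool [0.0002 0.0003 0.0068]
dial underside [0.6233 0.1334 0.1055] dial tilt deg [0.1236 0.6637] F [-0.0622 -0.5711 -0.3703] yaw -0.5231412875513628 g 0.01972987029626328 t 22.025
togo tool [-0.      0.0003  0.0035]
dial underside [0.6233 0.1334 0.1034] dial tilt deg [0.1212 0.6641] F [-0.7278 -0.2118 -0.0583] yaw -0.5230695523965607 g 0.01980023241861363 t 22.275
togo tool [-0.0001  0.0003  0.0014]
```

Now 12 mm below the tip height with no lateral force, so it is sliding onto the shaft. I go on to bottom out and press, watching Fz.

```bash
for i in 1 2 3; do python3 -m handwheel '[{"gripper":0,"linear":[0.0001,0,0.002],"turn":0},{"gripper":0,"linear":[0,0,0],"turn":0}]'>/dev/null; python3 -c "
from h import *
dial()"; done
```

```text
dial underside [0.6236 0.1334 0.1017] dial tilt deg [0.0786 0.6606] F [ 0.2623  0.3495 -0.6839] yaw -0.5222227612634133 g 0.02004467087374938 t 22.525
dial underside [0.6237 0.1335 0.1003] dial tilt deg [0.0668 0.6636] F [-1.5806 -0.5133  2.1596] yaw -0.520309178280163 g 0.019283070724222293 t 22.775
dial underside [0.6238 0.1335 0.0986] dial tilt deg [0.0512 0.6684] F [-3.3148 -0.5222  4.2407] yaw -0.5191330428036687 g 0.019918678562979967 t 23.025
```

```bash
for i in 1 2 3; do python3 -m handwheel '[{"gripper":0,"linear":[-0.0002,0,0.0018],"turn":0},{"gripper":0,"linear":[0,0,0],"turn":0}]'>/dev/null; python3 -c "
from h import *
dial()"; done
```

```text
dial underside [0.6238 0.1335 0.0971] dial tilt deg [0.011  0.6723] F [-1.6232 -0.0218  3.4039] yaw -0.5170080472322246 g 0.01970844836034579 t 23.275
dial underside [0.6239 0.1334 0.0967] dial tilt deg [-0.0354  0.677 ] F [-2.7026 -1.0326  4.5451] yaw -0.5125663870559632 g 0.019785684691898765 t 23.525
dial underside [0.6239 0.1335 0.0967] dial tilt deg [-0.076   0.6898] F [-2.5362 -0.9109  3.7851] yaw -0.4994489081416444 g 0.0198889305744957 t 23.775
```

```bash
python3 -m handwheel '[{"gripper":0,"linear":[0,0,0.002],"turn":0}]'; python3 - <<'E'
from h import *
dial();s,_=wcap("w20")
for n in("scene","side"):cv2.imwrite(f"pics/{n}20.png",capture(n)[:,:,::-1])
crop("pics/side20.png",280,120,90,75,8,"pics/c20.png")
dial()
E
```

```text
t: 23.9
ee_pos: [0.6258, 0.1342, 0.1162]
tool_rot: [1.0, -0.004, -0.022, -0.006]
force: [-6.4, -1.3, 17.7]
grip_width: 0.0201
dial underside [0.6242 0.1335 0.0962] dial tilt deg [-0.1142  0.698 ] F [-6.4082 -1.3062 17.737 ] yaw -0.4931162347313806 g 0.020100978442553163 t 23.9
23.9 [0.6258 0.1342 0.1162] -0.4931162347313806 [-6.4082 -1.3062 17.737 ] 0.020100978442553163
dial underside [0.6241 0.1335 0.0964] dial tilt deg [-0.1159  0.6973] F [-5.0974  0.0834 13.6389] yaw -0.48904834563373667 g 0.019942850067190137 t 24.05
```

View pics/c20.png

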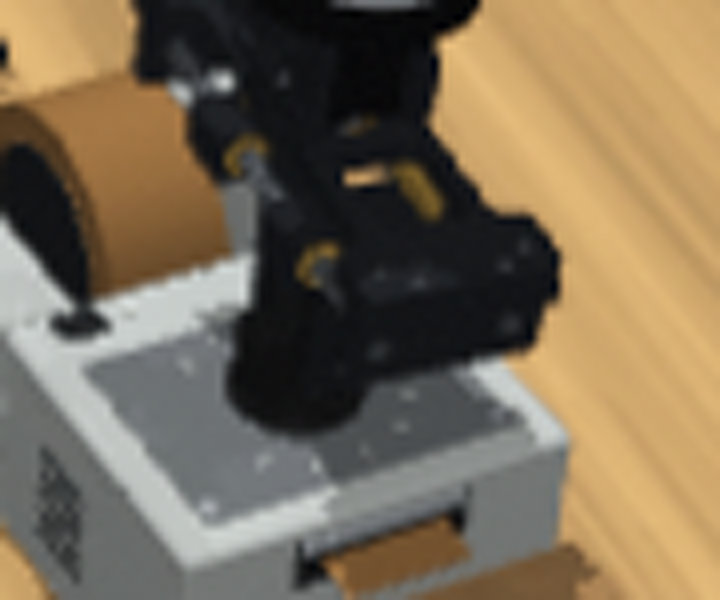

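View pics/w20.png

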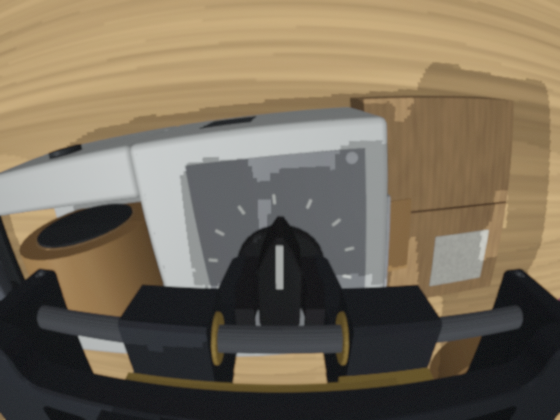

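View pics/side20.png

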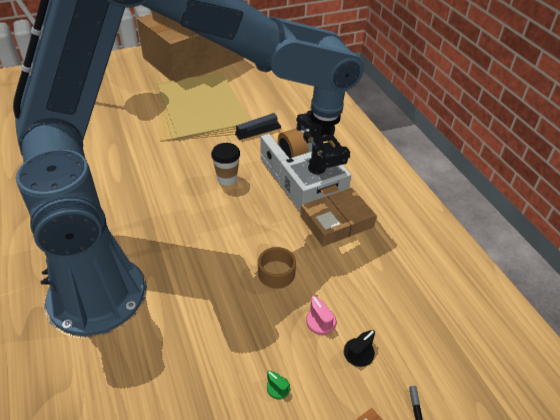

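```bash
python3 - <<'E'
from h import *
dial()
print(bot.hand_in())
E
```

```text
dial underside [0.6241 0.1335 0.0964] dial tilt deg [-0.1159  0.6973] F [-5.0974  0.0834 13.6389] yaw -0.48904834563373667 g 0.019942850067190137 t 24.05
the job is handed in; nothing more can be done
None
```

I slid the carton against the dispenser, then put the small black dial on the D-shaft and pressed it to the stop. I handed the job in at 24 s, still gripping and pushing it; no verdict was reported.

- **Carton:** It touches the dispenser's front, and its seam is parallel to the dispenser's axis within about 0.3°. The seam sits about 2 mm from the middle of the tape. I saw this in two wrist views and left it, because a nudge could have done more harm than good. I did not measure the carton again after fitting the dial, but it looked unmoved in the last side and wrist pictures.
- **Dial:** The flat lined up with the shaft, and it went on to about 102 mm without resistance. I then pressed it 5 mm further against the spring to a hard stop. The underside reads about 96.4 mm, against 97 mm expected, with about 14 N of push held. A side force of about 5 N on the tool remained.
- **Tool tilt:** The gripper was tilted about 2.8° throughout the fit. The dial itself was tilted less than 1° by calculation.
- **Other things on the bench:** The cup, spare roll, stapler and the other three dials looked to be where they started in the last side picture, judged by eye.

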